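Unstack the sample tubs onto their feed lanes and the scale

TASK

Take the two little stacks of sample tubs apart. Lay the orange, blue and green tubs on the sloped feed lanes of their own colour, each flat and lengthwise up the middle of the lane with its lower end against the cleat, and set the black-lidded tub flat on the middle of the scale's plate, turned either way. Keep the tubs lid up and leave the tape roll where it lies.

Things in the scene. Friction and masses are not known exactly. Their poses are not given: they have to be found in the camera images.
- tub_orange: Sealed rigid food tub, a plain box 110 mm long (its x), 58 mm wide (its y), 45 mm high (its z), 0.17 to 0.35 kg, off-white sides and a flat orange lid. Origin at the centre of its underside, z up through the lid; the two ends are alike. At the start it lies on the table as the lower tub of one of two little stacks, with another tub lying crosswise on its middle.
- tub_black: Sealed rigid food tub, a plain box 110 mm long (its x), 58 mm wide (its y), 45 mm high (its z), 0.17 to 0.35 kg, off-white sides and a flat black lid. Origin at the centre of its underside, z up through the lid; the two ends are alike. At the start it lies on the table as the lower tub of one of two little stacks, with another tub lying crosswise on its middle.
- tub_blue: Sealed rigid food tub, a plain box 110 mm long (its x), 58 mm wide (its y), 45 mm high (its z), 0.17 to 0.35 kg, off-white sides and a flat blue lid. Origin at the centre of its underside, z up through the lid; the two ends are alike. At the start it lies crosswise on the lid of the lower tub of one of the two little stacks (origin 45 mm above the table).
- tub_green: Sealed rigid food tub, a plain box 110 mm long (its x), 58 mm wide (its y), 45 mm high (its z), 0.17 to 0.35 kg, off-white sides and a flat green lid. Origin at the centre of its underside, z up through the lid; the two ends are alike. At the start it lies crosswise on the lid of the lower tub of one of the two little stacks (origin 45 mm above the table).
- seat_orange (a point): Seat of the fixed orange-edged feed lane: grippy board 135 x 100 mm, open sides, rising 15 deg away from its low front end (robot side) with its orange cleat (13 mm high, 10 thick). The point: on the board's surface and middle line, 36 mm above the table, 56.5 mm up-slope of the cleat's inner face (underside centre of a tub 1.5 mm off the cleat). x up the slope, y across (level), z square out of the board.
- seat_blue (a point): Seat of the fixed blue-edged feed lane: grippy board 135 x 100 mm, open sides, rising 15 deg away from its low front end (robot side) with its blue cleat (13 mm high, 10 thick). The point: on the board's surface and middle line, 36 mm above the table, 56.5 mm up-slope of the cleat's inner face (underside centre of a tub 1.5 mm off the cleat). x up the slope, y across (level), z square out of the board.
- seat_green (a point): Seat of the fixed green-edged feed lane: grippy board 135 x 100 mm, open sides, rising 15 deg away from its low front end (robot side) with its green cleat (13 mm high, 10 thick). The point: on the board's surface and middle line, 36 mm above the table, 56.5 mm up-slope of the cleat's inner face (underside centre of a tub 1.5 mm off the cleat). x up the slope, y across (level), z square out of the board.
- scale_plate (a point): Centre of the top of the plate of a fixed white bench scale: flat steel plate 120 mm (x, away from its display) by 126 mm (y), 55 mm above the table; z up. The small display panel is on the front side and lies lower than the plate.
- tape_roll: Loose yellow roll of tape lying flat on the table among the tubs and lanes, 52 mm across, 24 mm high; origin at the centre of its underside. A bystander.
There are look-alikes about, which are no part of the job. Leave any pink look-alike of the tub_green alone. Leave any red look-alike of the part that bears seat_blue alone.

How it is judged:
By the outcome, as a careful person would: the job done as asked, in the order asked, and still so for the second after the job is handed in, with the robot touching nothing.
It also fails if it takes over 136 s, if anything falls off the work surface, if the arm or the gripper's body presses on something with over 40 N, if the wrist force passes 120 N, or if a joint passes its speed limit or range.

ROBOT

A 6-joint arm with a two-finger parallel gripper is mounted at the origin on the work surface. World frame = base frame: x ahead of the robot, y to its left, z up, the work surface at z = 0. Lengths are in m, angles in rad, forces in N, time in s.
With the tool pointing down it reaches from about 0.375 to 0.9 m from the base axis. Payload 3.1 kg.
Tool frame: the origin (TCP) lies between the finger pads; the fingertips stand 11 mm ahead of it and the grasp point (between the pads) lies 8 mm behind it; z points along the fingers, y is the direction in which the jaws open and shut (so a half turn about z gives the same grasp; the last joint's range is limited). The gripper opens to 85 mm and grips with 20 to 120 N. Pads are 22 mm wide; open, the fingers measure 114 mm over their backs; the gripper's body (76 mm by 85 mm) begins 54 mm behind the grasp point. The pads swing forward as they close: fully open they stand 13 mm farther back than shut.
Start: joints at [-1.353, 0.527, 1.433, -0, 1.181, -0.178], TCP at [0.242, -0.576, 0.242] pointing down, gripper open.
Joint ranges: [-3.08, 3.08], [-0.75, 2.2], [0.22, 2.44], [-1.43, 4.57], [0, 2.65], [-2.85, 2.85]. Speed limits (rad/s): [2.79, 2.79, 3.14, 3.14, 3.14, 3.14].

INTERFACE

Orientations are given as a unit quaternion [x, y, z, w].
In Python, from station import manip gives the robot as it stands.
- The arm moves only by the tool move_arm, never from a script. Its argument "deltas" is a list of rows, each a list of 5 numbers: the shift along the tool's x, y, z in units of 40 cm (1.0 is 40 cm), then the turn about the tool's z in units of 0.5 rad (1.0 is 0.5 rad), then the opening in per cent of the stroke, from 0 (shut) to 100 (fully open). In form: [[x, y, z, twist, grip], ...]. A call has exactly 8 rows; each row is the pose to reach, as a shift and turn from the pose commanded when the call began, along the tool's axes at that moment; what a row does not reach only later rows make up. A row lasts 1/12 s, in which the tool goes at most 41.7 mm and 7.16 degrees, less where a joint would pass 70% of its speed; a pose out of reach is approached as far as the arm can. A call with a number of a shift or a turn outside -1 to 1 is refused whole. A call with a gripper value outside its range is refused whole. The fingers move at their own pace and stop on an object; "force" is the grip in N (left out, the last holds). Time passes only in rows, so rows that repeat a pose let the fingers close, or fill a call up. It gives the time, the measured TCP pose, the force and the opening at its end, in the units of the state.
- manip.sense(): the state, without advancing time (a new reading comes with each control period).
- manip.snapshot(name): name is "side" or "top" or "wrist"; returns (picture, depth): 400x640x3 uint8, red, green, blue; 400x640 float32, m along the optical axis (not along the pixel's ray), 0 where there is no reading.
- manip.get_calibration(name): a dict with "vfov" (degrees; the focal length in pixels is half the picture's height over the tangent of half this angle, whatever the lens; pixels are square), "cx", "cy" (the principal point, pixels), "D" ([k1, k2, p1, p2, k3] as OpenCV has them; the pictures are not rectified), "pose" (4x4, takes a point from camera to world coordinates). Camera axes: x right, y down, z forward; pixel columns grow to the right and rows downward; lengths in m; the calibration is good to about 2 mm. A picture is of the moment at which its call begins: read the wrist's pose just before it. get_calibration takes no time and is no camera call; for the wrist camera it gives the pose at the moment of the call.
- manip.sign_off(): hands the job in, once; it reports no verdict.
The state is a dict: "t": time; "q": joint angles; "qd": joint speeds; "tau": joint torques, N m; "tcp_pos": TCP position; "tool_rot": TCP orientation; "force": force on the tool from outside, world axes, zero at the start; "ft_torque": the same for the moment, N m; "finger_gap": opening from 0.0 (shut) to 1.0 (fully open).
Only numpy, scipy, OpenCV 4.12 (cv2) and the standard library are available. Lean on these libraries where they do the work, as an engineer would, in place of code of your own. Each camera call takes 0.05 s, during which the arm holds its last target.

## Working session

There is one attempt and no reset: what is moved stays moved. The work goes in short steps, Python scripts to look and compute and a tool call to move; the robot and the scene stay as the last step left them, time stands still between calls to the robot, and variables do not carry over. Pictures are saved under pics/ and viewed, and the job is handed in when it is done.

Besides the shell and the picture viewer there is one more tool, called after "Call:" as name(argument=value, ...) on one line, values as JSON. move_arm: Moves the arm, as the interface text tells. Its arguments: {"type":"object","properties":{"deltas":{"type":"array","items":{"type":"array","items":{"type":"number"}}},"force":{"type":"number"}},"required":["deltas"]}

```bash
ls; mkdir -p pics; cat > h.py <<'E'
import numpy as np,cv2
from station import manip
def snap(n,f):
    c=manip.get_calibration(n); p,d=manip.snapshot(n)
    cv2.imwrite(f'pics/{f}.png',cv2.cvtColor(p,cv2.COLOR_RGB2BGR)); np.savez(f'pics/{f}.npz',p=p,d=d,pose=np.array(c['pose']),D=np.array(c['D']),k=np.array([c['vfov'],c['cx'],c['cy']]))
def load(f):
    z=np.load(f'pics/{f}.npz');return z
def cloud(z):
    h,w=z['d'].shape;f=h/2/np.tan(np.radians(z['k'][0])/2)
    K=np.array([[f,0,z['k'][1]],[0,f,z['k'][2]],[0,0,1.]])
    u,v=np.meshgrid(np.arange(w),np.arange(h))
    n=cv2.undistortPoints(np.stack([u,v],-1).reshape(-1,1,2).astype(np.float64),K,z['D']).reshape(h,w,2)
    P=np.dstack([n*z['d'][...,None],z['d']])
    return P@z['pose'][:3,:3].T+z['pose'][:3,3]
E
python3 - <<'E'
from h import *
for n in['top','side','wrist']:
    snap(n,n+'0'); c=manip.get_calibration(n); print(n,c['vfov'],c['D'],np.round(c['pose'],3).tolist())
s=manip.sense();print(s)
E
```

```text
pics
top 56.35114065756941 [-0.06103993  0.          0.          0.          0.        ] [[-0.028, -0.997, 0.067, 0.448], [-0.999, 0.026, -0.029, 0.011], [0.027, -0.068, -0.997, 0.885], [0.0, 0.0, 0.0, 1.0]]
side 55.76406966505884 [-0.06974585  0.          0.          0.          0.        ] [[-0.983, -0.109, 0.148, 0.351], [-0.183, 0.505, -0.844, 0.788], [0.017, -0.856, -0.516, 0.527], [0.0, 0.0, 0.0, 1.0]]
wrist 71.81527918156428 [-0.01717425  0.          0.          0.          0.        ] [[0.387, -0.88, -0.275, 0.311], [-0.922, -0.369, -0.114, -0.547], [-0.001, 0.297, -0.955, 0.372], [0.0, 0.0, 0.0, 1.0]]
{'t': 0.15, 'q': array([-1.35251483e+00,  5.28297412e-01,  1.43359566e+00,  4.66897381e-05,
        1.18141217e+00, -1.78487280e-01]), 'qd': array([-0.00022169, -0.00187993, -0.00402971, -0.00037743, -0.00066034,
       -0.000105  ]), 'tau': array([ 4.47556495e-04, -4.42742336e+01, -1.78276116e+01, -2.27058622e-04,
        5.68178046e-03,  7.07543379e-06]), 'tcp_pos': array([ 0.24145558, -0.57590615,  0.24153481]), 'tool_rot': array([ 9.80387662e-01,  1.97076885e-01,  4.54882465e-06, -8.56553996e-04]), 'force': array([-0.12950127,  0.17169202,  0.69385478]), 'ft_torque': array([ 0.04475884,  0.01555716, -0.00229222]), 'finger_gap': 1.0000568218304047}
```

View pics/top0.png

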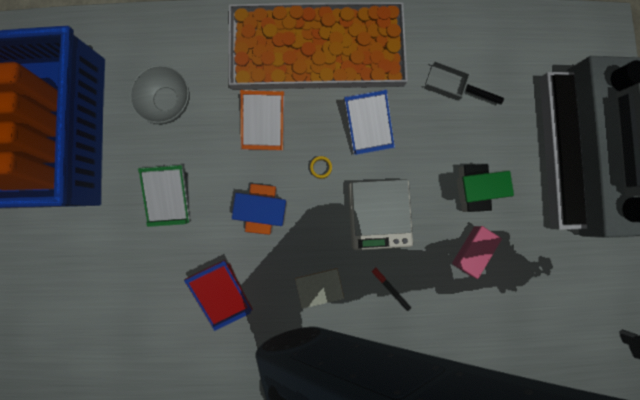

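View pics/side0.png

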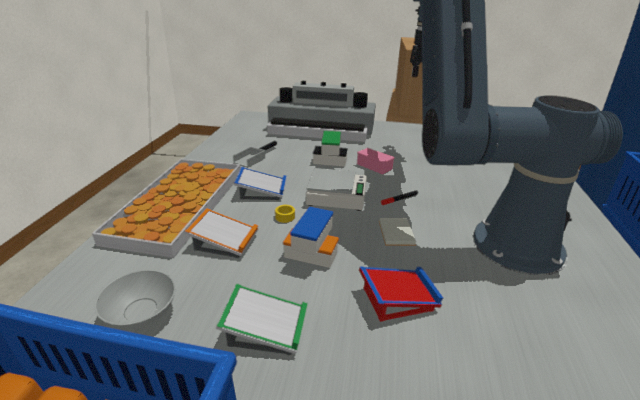

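View pics/wrist0.png

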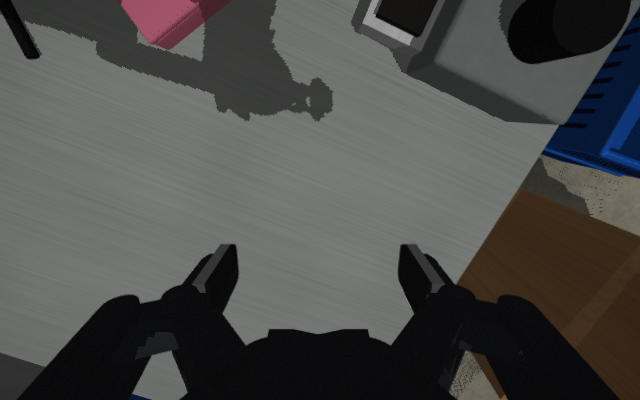

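```bash
python3 - <<'E'
from h import *
z=load('top0');P=cloud(z);p=z['p']
im=cv2.cvtColor(p,cv2.COLOR_RGB2BGR)
# table check
for (u,v) in [(300,220),(120,250),(430,130),(450,300),(560,300)]: print((u,v),np.round(P[v,u],4))
rois={'orange_lane':(230,85,295,155),'blue_lane':(338,85,400,158),'green_lane':(130,158,198,232),'stackA':(225,175,292,240),'scale':(343,172,420,255),'stackB':(448,158,518,216),'tape':(303,150,337,184)}
hsv=cv2.cvtColor(im,cv2.COLOR_BGR2HSV)
for k,(a,b,c,d) in rois.items():
    Q=P[b:d,a:c].reshape(-1,3);H=hsv[b:d,a:c].reshape(-1,3)
    zz=Q[:,2];print(k,'z pct',np.round(np.percentile(zz[zz>0.008],[1,25,50,75,99]),4))
def rect(m,k):
    pts=P[m];pts=pts
    r=cv2.minAreaRect(pts[:,:2].astype(np.float32));print(k,m.sum(),'c',np.round(r[0],4),'sz',np.round(r[1],4),'ang',round(r[2],2),'z',np.round(np.median(pts[:,2]),4))
def roi(k):
    a,b,c,d=rois[k];m=np.zeros(P.shape[:2],bool);m[b:d,a:c]=1;return m
Z=P[...,2]
rect(roi('stackA')&(Z>.083),'blue tub');rect(roi('stackB')&(Z>.083),'green tub')
rect(roi('stackA')&(Z>.040)&(Z<.05)&(hsv[...,0]<20)&(hsv[...,1]>120),'orange tub lid')
rect(roi('stackB')&(Z>.040)&(Z<.05),'black lid')
rect(roi('scale')&(Z>.051),'plate')
rect(roi('tape')&(Z>.015),'tape')
for k in['orange_lane','blue_lane','green_lane']:
    m=roi(k)&(Z>.012);rect(m,k+' all')
    g=m&(hsv[...,1]<50)&(hsv[...,2]>90); g=cv2.erode(g.astype(np.uint8),np.ones((3,3)))>0
    q=P[g]; A=np.c_[q[:,:2],np.ones(len(q))];s=np.linalg.lstsq(A,q[:,2],rcond=None)[0]
    print('  plane',s,'slope',np.degrees(np.arctan(np.hypot(*s[:2]))),'dir',np.degrees(np.arctan2(s[1],s[0])),'res',np.std(A@s-q[:,2]));rect(g,'  white')
big=[]
for k in['orange_lane','blue_lane','green_lane','stackA','scale','stackB']:
    a,b,c,d=rois[k];big.append(cv2.resize(im[b:d,a:c],(260,290),interpolation=cv2.INTER_CUBIC))
cv2.imwrite('pics/crops.png',np.vstack([np.hstack(big[:3]),np.hstack(big[3:])]))
E
```

```text
(300, 220) [4.513e-01 5.170e-02 1.000e-04]
(120, 250) [0.3911 0.4794 0.0014]
(430, 130) [ 6.613e-01 -2.694e-01  4.000e-04]
(450, 300) [ 0.2512 -0.299   0.0019]
(560, 300) [ 2.368e-01 -5.768e-01 -3.000e-04]
orange_lane z pct [0.011  0.0283 0.0355 0.0447 0.0552]
blue_lane z pct [0.01   0.0292 0.036  0.0453 0.0558]
green_lane z pct [0.0192 0.0296 0.036  0.0446 0.0558]
stackA z pct [0.0292 0.0466 0.0891 0.0905 0.0944]
scale z pct [0.0277 0.0466 0.0544 0.0557 0.0591]
stackB z pct [0.0152 0.0465 0.089  0.0906 0.0939]
tape z pct [0.01   0.0226 0.0237 0.0248 0.8855]
blue tub 1417 c [0.4712 0.1001] sz [0.1843 0.0582] ang 80.68 z 0.09
green tub 1290 c [ 0.4981 -0.2031] sz [0.0586 0.4353] ang 5.79 z 0.0901
orange tub lid 523 c [0.4795 0.1395] sz [0.0575 0.1099] ang 82.12 z 0.0451
black lid 496 c [ 0.5149 -0.351 ] sz [0.1098 0.0799] ang 0.93 z 0.0452
plate 3018 c [ 0.474  -0.0929] sz [0.1202 0.2082] ang 1.41 z 0.0552
tape 200 c [0.5234 0.0013] sz [0.049  0.1514] ang 88.76 z 0.0239
orange_lane all 2707 c [0.6103 0.1102] sz [0.3504 0.15  ] ang 8.36 z 0.0356
  plane [-0.00188755 -0.26341484  0.0738947 ] slope 14.75769242306754 dir -90.41055618320829 res 0.030311026933172766
  white 1622 c [0.588  0.1059] sz [0.3216 0.1072] ang 15.82 z 0.0367
blue_lane all 2554 c [ 0.6067 -0.095 ] sz [0.1522 0.3496] ang 79.93 z 0.0364
  plane [-0.31899494  0.61046213  0.32480891] slope 34.55840333655983 dir 117.58916706666692 res 0.04430767405489758
  white 1608 c [ 0.5835 -0.0889] sz [0.1144 0.3163] ang 73.65 z 0.0364
green_lane all 2623 c [0.515  0.2115] sz [0.1363 0.4013] ang 0.29 z 0.036
  plane [ 0.14572178 -1.26096008  0.41680836] slope 51.76884074886094 dir -83.40790433559367 res 0.041813365256995506
  white 1663 c [0.5096 0.2065] sz [0.3962 0.1087] ang 87.86 z 0.0363
```

View pics/crops.png

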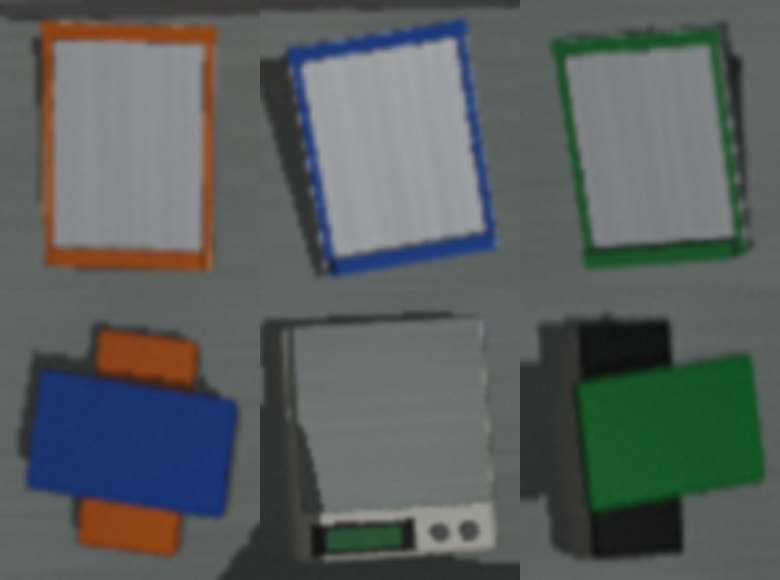

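```bash
cat > meas.py <<'E'
from h import *
from scipy.ndimage import label
rois={'orange_lane':(230,85,295,155),'blue_lane':(338,85,400,158),'green_lane':(130,158,198,232),'stackA':(225,175,292,240),'scale':(343,172,420,255),'stackB':(448,158,518,216),'tape':(303,150,337,184)}
def rect(pts,k):
    r=cv2.minAreaRect(pts[:,:2].astype(np.float32));(w,h),a=r[1],r[2]
    if w<h:a+=90
    a=(a+90)%180-90
    print(k,len(pts),'c',np.round(r[0],4),'sz',np.round(r[1],4),'long-axis yaw',round(a,2),'z',np.round(np.median(pts[:,2]),4))
    return r[0],a
def big(m):
    l,n=label(m);return l==1+np.argmax(np.bincount(l[l>0])[1:]) if n else m
def roi(P,k):
    a,b,c,d=k if not isinstance(k,str) else rois[k];m=np.zeros(P.shape[:2],bool);m[b:d,a:c]=1;return m
E
python3 - <<'E'
from meas import *
z=load('top0');P=cloud(z);ok=z['d']>0;Z=P[...,2]
hsv=cv2.cvtColor(z['p'],cv2.COLOR_RGB2HSV)
f=lambda k,a,b:big(roi(P,k)&ok&(Z>a)&(Z<b))
rect(P[f('stackA',.08,.1)],'blue');rect(P[f('stackB',.08,.1)],'green')
rect(P[roi(P,'stackA')&ok&(Z>.038)&(Z<.052)&(hsv[...,1]>120)&(hsv[...,0]<20)],'orange')
rect(P[roi(P,'stackB')&ok&(Z>.038)&(Z<.052)&(hsv[...,2]<45)],'black')
rect(P[f('scale',.050,.065)],'plate');rect(P[f('tape',.012,.035)],'tape')
for k in['orange_lane','blue_lane','green_lane']:
    q=P[f(k,.005,.075)]
    w=P[big(roi(P,k)&ok&(hsv[...,1]<50)&(hsv[...,2]>110)&(Z>.01)&(Z<.07))]
    for i in range(4):
        A=np.c_[w[:,:2],np.ones(len(w))];s=np.linalg.lstsq(A,w[:,2],rcond=None)[0];r=abs(A@s-w[:,2]);w=w[r<max(.003,2*r.std())]
    yaw=np.arctan2(s[1],s[0]);sl=np.arctan(np.hypot(*s[:2]))
    print(k,'slope',np.degrees(sl),'yaw',np.degrees(yaw))
    w0=w.mean(0);X=np.array([np.cos(yaw)*np.cos(sl),np.sin(yaw)*np.cos(sl),np.sin(sl)]);Y=np.array([-np.sin(yaw),np.cos(yaw),0])
    pl=np.abs(q[:,2]-(np.c_[q[:,:2],np.ones(len(q))]@s))<.006
    pl2=q[pl]-w0;uv=np.c_[pl2@X,pl2@Y]
    # inplane rect of all incl cleat top
    r=cv2.minAreaRect(uv.astype(np.float32));print('  inplane rect',r,'pct x',np.percentile(uv[:,0],[0,.5,99.5,100]),'y',np.percentile(uv[:,1],[0,.5,99.5,100]))
    res=q[:,2]-(np.c_[q[:,:2],np.ones(len(q))]@s);c=q[(res>.007)&(res<.018)]
    cu=(c-w0)@X;print('  cleat pts',len(c),np.percentile(cu,[2,50,98]),'w0',np.round(w0,4))
    c0=r[0];a=r[2] if r[1][0]>r[1][1] else r[2]-90
    ctr=w0+X*c0[0]+Y*c0[1];print('  board rect ctr',np.round(ctr,4),'extra yaw',a)
    # seat: z=0.036 on plane along midline
    t=(0.036-ctr[2])/X[2];print('  seat by z',np.round(ctr+X*t,4),'offset from rect ctr',t)
E
```

```text
blue 1397 c [0.4771 0.1362] sz [0.111  0.0582] long-axis yaw 80.68 z 0.09
green 1274 c [ 0.5145 -0.3647] sz [0.0586 0.1104] long-axis yaw -84.21 z 0.0901
orange 524 c [0.4795 0.1395] sz [0.0575 0.1099] long-axis yaw -7.88 z 0.0451
black 465 c [ 0.5156 -0.3603] sz [0.1089 0.057 ] long-axis yaw 1.64 z 0.0452
plate 2986 c [ 0.4749 -0.1333] sz [0.1203 0.1272] long-axis yaw -88.4 z 0.0551
tape 200 c [5.742e-01 2.000e-04] sz [0.049  0.0497] long-axis yaw -1.24 z 0.0237
orange_lane slope 15.147874516456413 yaw -2.3523184000589707
  inplane rect ((-4.842877388000488e-05, 0.000917777419090271), (0.10079360008239746, 0.1334105134010315), 89.5050048828125) pct x [-0.06706206 -0.05669964  0.06617942  0.06672095] y [-0.04963742 -0.04930346  0.04858275  0.05188897]
  cleat pts 186 [-0.06652843 -0.06154229 -0.05597297] w0 [0.6848 0.1335 0.0364]
  board rect ctr [0.6848 0.1344 0.0364] extra yaw -0.4949951171875
  seat by z [0.6833 0.1345 0.036 ] offset from rect ctr -0.0015407965194182505
blue_lane slope 15.203000857955635 yaw 9.046079593938613
  inplane rect ((-0.0007759556174278259, -0.00030288845
[... 241 characters left out ...]
 0.6749 -0.1163  0.0364]
  board rect ctr [ 0.6742 -0.1168  0.0362] extra yaw 0.3146580755710602
  seat by z [ 0.6735 -0.1169  0.036 ] offset from rect ctr -0.0007776802837518586
green_lane slope 14.850682628708107 yaw 2.303299613199474
  inplane rect ((-0.0004424452781677246, 0.0006394945085048676), (0.10195769369602203, 0.13295038044452667), 89.1054916381836) pct x [-0.06762352 -0.06116544  0.06515708  0.06550826] y [-0.05124505 -0.04992651  0.04956409  0.05137089]
  cleat pts 195 [-0.06842125 -0.06249097 -0.05748658] w0 [0.5165 0.3596 0.0362]
  board rect ctr [0.516  0.3602 0.0361] extra yaw -0.8945083618164062
  seat by z [0.5157 0.3602 0.036 ] offset from rect ctr -0.0003860830471354785
```

```bash
cat >> h.py <<'E'
def cur():
    s=manip.sense();q=s['tool_rot'];psi=np.degrees(2*np.arctan2(q[1],q[0]))
    return s,np.array(s['tcp_pos']),psi
def go(x,y,z,psi):
    s,p,a=cur();d=np.array([x,y,z])-p;r=np.radians(a)
    tx=np.array([np.cos(r),np.sin(r)]);ty=np.array([np.sin(r),-np.cos(r)])
    tw=-((psi-a+180)%360-180)/28.648
    print('t %.2f'%s['t'],'p',np.round(p,4),'psi',round(a,2),'gap',round(s['finger_gap']*85,1),'F',np.round(s['force'],1),'-> delta',np.round([d[:2]@tx/.4,d[:2]@ty/.4,-d[2]/.4,tw],4))
E
python3 - <<'E'
from meas import *
z=load('top0');P=cloud(z);ok=z['d']>0;Z=P[...,2]
for k,c,y0 in[('orange_lane',[.6848,.1344],-2.8),('blue_lane',[.6742,-.1168],9.3),('green_lane',[.516,.3602],1.4)]:
    q=P[big(roi(P,k)&ok&(Z>.005)&(Z<.075))]
    y=np.radians(y0);u=(q[:,:2]-c)@np.array([np.cos(y),np.sin(y)]);v=(q[:,:2]-c)@np.array([-np.sin(y),np.cos(y)])
    L=[];R=[];xs=np.arange(-.048,.06,.004)
    xs2=[]
    for x in xs:
        m=(abs(u-x)<.003)&(abs(v)<.056)
        L.append(v[m].max());R.append(v[m].min())
    for e,n in((L,'L'),(R,'R')):
        f=np.polyfit(xs,e,1);f2=np.polyfit(xs[np.abs(np.polyval(f,xs)-e)<.0015],np.array(e)[np.abs(np.polyval(f,xs)-e)<.0015],1);print(k,n,'yaw',y0+np.degrees(np.arctan(f2[0])),f2[1])
go(.5145,-.3647,.20,96)
E
```

```text
orange_lane L yaw -3.6901188085867895 0.04707944290379972
orange_lane R yaw -2.669942850143076 -0.05007946828662218
blue_lane L yaw 9.373217170923159 0.050083071114837056
blue_lane R yaw 9.139868004425228 -0.049399326203833784
green_lane L yaw 3.429137636714823 0.04853607145521252
green_lane R yaw 1.8749547968440474 -0.049941146100998667
t 0.15 p [ 0.2415 -0.5759  0.2415] psi 22.73 gap 85.0 F [-0.1  0.2  0.7] -> delta [ 0.8336 -0.2232  0.1038 -2.5575]
```

Call:
move_arm(deltas=[[0.03, -0.01, 0, -0.1, 100], [0.1, -0.03, 0.01, -0.3, 100], [0.2, -0.05, 0.02, -0.5, 100], [0.3, -0.08, 0.03, -0.7, 100], [0.4, -0.11, 0.04, -0.85, 100], [0.5, -0.13, 0.05, -1, 100], [0.58, -0.155, 0.06, -1, 100], [0.64, -0.17, 0.07, -1, 100]])

```text
t: 0.82
tcp_pos: [0.4533, -0.4119, 0.2138]
tool_rot: [0.901, 0.435, 0.0, -0.001]
force: [-0.2, -0.3, 0.1]
finger_gap: 0.997
```

```bash
python3 -c "
from h import *
go(.5145,-.3647,.18,96)"
```

```text
t 0.82 p [ 0.4533 -0.4119  0.2138] psi 51.51 gap 84.8 F [-0.2 -0.3  0.1] -> delta [ 0.1876  0.0462  0.0845 -1.553 ]
```

Call:
move_arm(deltas=[[0.02, 0.01, 0.01, -0.2, 100], [0.06, 0.02, 0.03, -0.45, 100], [0.1, 0.03, 0.05, -0.7, 100], [0.14, 0.035, 0.06, -0.9, 100], [0.17, 0.042, 0.075, -1, 100], [0.185, 0.046, 0.084, -1, 100], [0.188, 0.046, 0.084, -1, 100], [0.188, 0.046, 0.084, -1, 100]])

```text
t: 1.48
tcp_pos: [0.5126, -0.3673, 0.1804]
tool_rot: [0.766, 0.643, -0.0, -0.0]
force: [-0.4, -0.0, -0.6]
finger_gap: 0.996
```

```bash
python3 -c "
from h import *
go(.5145,-.3647,.18,96)"
```

```text
t 1.48 p [ 0.5126 -0.3673  0.1804] psi 80.0 gap 84.7 F [-0.4 -0.  -0.6] -> delta [ 0.0072  0.0036  0.0009 -0.5585]
```

Call:
move_arm(deltas=[[0, 0, 0, -0.15, 100], [0, 0, 0, -0.35, 100], [0, 0, 0, -0.5, 100], [0, 0, 0, -0.55, 100], [0, 0, 0, -0.56, 100], [0, 0, 0, -0.56, 100], [0, 0, 0, -0.56, 100], [0, 0, 0, -0.56, 100]])

```text
t: 2.15
tcp_pos: [0.5125, -0.3678, 0.1809]
tool_rot: [0.669, 0.743, -0.0, 0.0]
force: [-0.7, 0.3, 0.4]
finger_gap: 0.998
```

```bash
python3 -c "
from h import *
go(.5145,-.3647,.062,96)
snap('wrist','w1')"
```

```text
t 2.15 p [ 0.5125 -0.3678  0.1809] psi 96.01 gap 84.8 F [-0.7  0.3  0.4] -> delta [7.200e-03 5.800e-03 2.972e-01 2.000e-04]
```

View pics/w1.png

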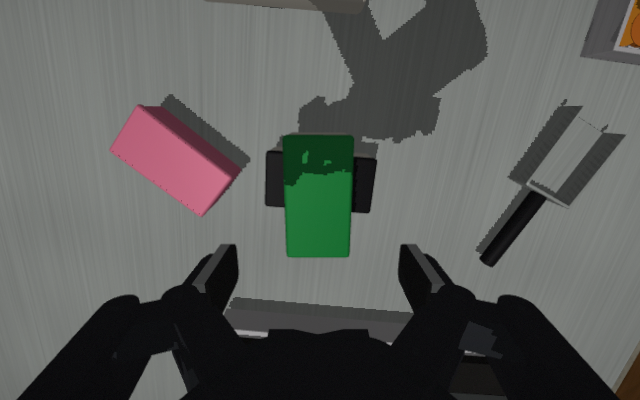

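```bash
python3 -c "
from meas import *
z=load('w1');P=cloud(z);Z=P[...,2];ok=z['d']>0
rect(P[big(roi(P,(250,110,400,275))&ok&(Z>.08)&(Z<.1))],'green')
hsv=cv2.cvtColor(z['p'],cv2.COLOR_RGB2HSV)
rect(P[roi(P,(250,110,400,275))&ok&(Z>.038)&(Z<.052)&(hsv[...,2]<60)],'black')
"
```

```text
green 8281 c [ 0.5111 -0.3663] sz [0.0581 0.1094] long-axis yaw -84.17 z 0.0892
black 2153 c [ 0.513 -0.363] sz [0.1087 0.0579] long-axis yaw 1.62 z 0.0441
```

Call:
move_arm(deltas=[[0.001, 0.001, 0.03, 0, 100], [0.003, 0.001, 0.08, 0, 100], [0.005, 0.001, 0.14, 0, 100], [0.005, 0.001, 0.2, 0, 100], [0.005, 0.001, 0.25, 0, 100], [0.005, 0.001, 0.28, 0, 100], [0.005, 0.001, 0.295, 0, 100], [0.005, 0.001, 0.297, 0, 100]])

```text
t: 2.87
tcp_pos: [0.5123, -0.3648, 0.0603]
tool_rot: [0.669, 0.744, 0.0, -0.001]
force: [0.4, 0.2, 0.0]
finger_gap: 1.002
```

Call:
move_arm(deltas=[[0, 0, 0, 0, 60], [0, 0, 0, 0, 55], [0, 0, 0, 0, 50], [0, 0, 0, 0, 50], [0, 0, 0, 0, 50], [0, 0, 0, 0, 50], [0, 0, 0, 0, 50], [0, 0, 0, 0, 50]], force=30)

```text
t: 3.53
tcp_pos: [0.5135, -0.3662, 0.0633]
tool_rot: [0.669, 0.744, -0.0, 0.001]
force: [-1.2, -1.3, 5.4]
finger_gap: 0.672
```

```bash
python3 -c "
from h import *
go(.5157,.3602,.2,182)"
```

```text
t 3.53 p [ 0.5135 -0.3662  0.0633] psi 96.08 gap 57.1 F [-1.2 -1.3  5.4] -> delta [ 1.8052  0.1979 -0.3417 -2.9991]
```

Call:
move_arm(deltas=[[0, 0, -0.02, 0, 50], [0, 0, -0.06, 0, 50], [0, 0, -0.12, 0, 50], [0, 0, -0.18, 0, 50], [0, 0, -0.24, 0, 50], [0, 0, -0.29, 0, 50], [0, 0, -0.32, 0, 50], [0, 0, -0.34, 0, 50]])

```text
t: 4.2
tcp_pos: [0.5131, -0.3655, 0.1995]
tool_rot: [0.669, 0.744, 0.0, 0.001]
force: [-0.8, -0.6, -2.0]
finger_gap: 0.679
```

Call:
move_arm(deltas=[[0.03, 0, 0, -0.1, 50], [0.1, 0.01, 0, -0.25, 50], [0.2, 0.02, 0, -0.4, 50], [0.3, 0.03, 0, -0.6, 50], [0.4, 0.04, 0, -0.75, 50], [0.5, 0.05, 0, -0.9, 50], [0.6, 0.06, 0, -1, 50], [0.7, 0.07, 0, -1, 50]])

```text
t: 4.87
tcp_pos: [0.5099, -0.0819, 0.197]
tool_rot: [0.463, 0.886, -0.0, -0.001]
force: [0.4, -1.1, -1.9]
finger_gap: 0.676
```

```bash
python3 -c "
from h import *
snap('top','top1');go(.5157,.3602,.2,182)"
```

```text
t 4.92 p [ 0.5076 -0.074   0.1967] psi 124.91 gap 57.3 F [-1.2  5.7 -2.7] -> delta [ 0.8786  0.6377 -0.0082 -1.9929]
```

View pics/top1.png

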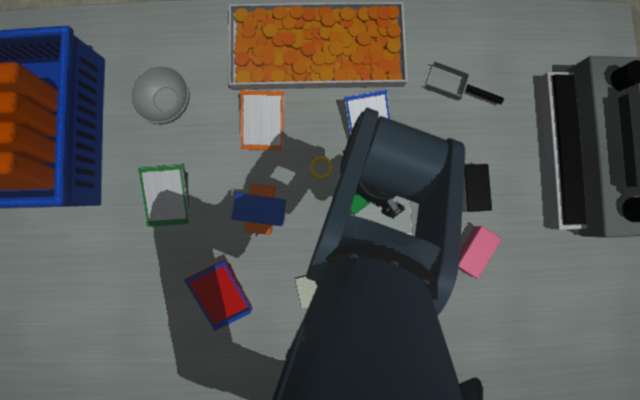

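Call:
move_arm(deltas=[[0.03, 0.02, 0, -0.1, 50], [0.1, 0.07, 0, -0.25, 50], [0.18, 0.13, 0, -0.4, 50], [0.26, 0.19, 0, -0.6, 50], [0.34, 0.25, 0, -0.75, 50], [0.42, 0.305, 0, -0.9, 50], [0.48, 0.35, 0, -1, 50], [0.52, 0.38, 0, -1, 50]])

```text
t: 5.58
tcp_pos: [0.5163, 0.1764, 0.197]
tool_rot: [0.228, 0.974, 0.0, -0.001]
force: [0.3, -0.7, -2.6]
finger_gap: 0.678
```

```bash
python3 -c "
from h import *
go(.5157,.3602,.2,182)"
```

```text
t 5.58 p [0.5163 0.1764 0.197 ] psi 153.61 gap 57.6 F [ 0.3 -0.7 -2.6] -> delta [ 0.2057  0.4108 -0.0075 -0.9911]
```

Call:
move_arm(deltas=[[0.0, 0.02, -0.01, -0.1, 50], [0.0, 0.07, -0.02, -0.25, 50], [-0.01, 0.14, -0.04, -0.4, 50], [-0.01, 0.21, -0.05, -0.6, 50], [-0.02, 0.28, -0.06, -0.75, 50], [-0.02, 0.34, -0.07, -0.9, 50], [-0.03, 0.38, -0.07, -0.99, 50], [-0.03, 0.41, -0.07, -0.99, 50]])

```text
t: 6.25
tcp_pos: [0.6026, 0.3159, 0.2248]
tool_rot: [-0.016, 1.0, -0.0, -0.0]
force: [0.5, -0.9, -2.4]
finger_gap: 0.678
```

```bash
python3 -c "
from h import *
snap('wrist','w2');go(.5157,.3602,.2,182)"
```

```text
t 6.30 p [0.6031 0.3176 0.2246] psi 181.82 gap 57.2 F [ 1.3  0.8 -1.7] -> delta [ 0.2149  0.1134  0.0614 -0.0062]
```

View pics/w2.png

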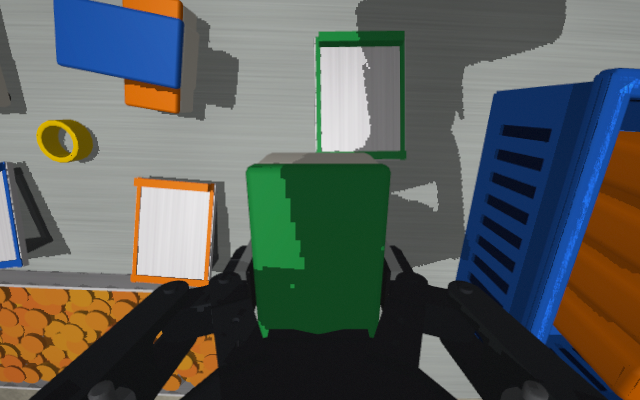

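```bash
cat >> meas.py <<'E'
def lane(P,m,hsv,k):
    # m: mask of lane; 
    q=P[m]; w=P[m&(hsv[...,1]<50)]
    for i in range(5):
        A=np.c_[w[:,:2],np.ones(len(w))];s=np.linalg.lstsq(A,w[:,2],rcond=None)[0];r=abs(A@s-w[:,2]);w=w[r<max(.002,2*r.std())]
    yaw=np.arctan2(s[1],s[0]);sl=np.radians(15)
    pl=q[np.abs(q[:,2]-(np.c_[q[:,:2],np.ones(len(q))]@s))<.004]
    w0=w.mean(0)
    for i in range(3):
        X=np.array([np.cos(yaw)*np.cos(sl),np.sin(yaw)*np.cos(sl),np.sin(sl)]);Y=np.array([-np.sin(yaw),np.cos(yaw),0])
        uv=np.c_[(pl-w0)@X,(pl-w0)@Y]; xs=np.arange(-.045,.06,.003)
        e=[np.array([f(uv[abs(uv[:,0]-x)<.002,1]) for x in xs if (abs(uv[:,0]-x)<.002).sum()>3]) for f in(np.max,np.min)]
        xx=np.array([x for x in xs if (abs(uv[:,0]-x)<.002).sum()>3])
        fs=[]
        for E in e:
            f=np.polyfit(xx,E,1)
            for _ in range(3):
                g=abs(np.polyval(f,xx)-E)<.0015
                if g.sum()>5:f=np.polyfit(xx[g],E[g],1)
            fs.append(f)
        yaw+=np.mean([np.arctan(f[0]) for f in fs])
    mid=np.mean([f[1] for f in fs]);top=np.percentile(uv[:,0],99.7)
    res=q[:,2]-(np.c_[q[:,:2],np.ones(len(q))]@s);c=q[(res>.008)&(res<.018)];cu=np.percentile((c-w0)@X,[2,98]) if len(c) else None
    seat=w0+Y*mid;t=(.036-seat[2])/X[2]
    print(k,'slope',round(np.degrees(np.arctan(np.hypot(*s[:2]))),2),'yaw',round(np.degrees(yaw),2),'edge slopes',np.round(np.degrees([f[0] for f in fs]),2),'width',round(fs[0][1]-fs[1][1],4),'top',round(top,4),'low',np.percentile(uv[:,0],.3),'cleat',cu)
    print('   seat by height',np.round(seat+X*t,4),' by top edge(-68.5mm)',np.round(seat+X*(top-.0685),4))
E
python3 - <<'E'
from meas import *
z=load('w2');P=cloud(z);Z=P[...,2];ok=z['d']>0;hsv=cv2.cvtColor(z['p'],cv2.COLOR_RGB2HSV)
lane(P,big(roi(P,(300,20,420,152))&ok&(Z>.006)&(Z<.075)),hsv,'green')
lane(P,big(roi(P,(120,170,222,290))&ok&(Z>.006)&(Z<.075)),hsv,'orange')
m=big(roi(P,(235,150,400,340))&ok&(z['d']>.12)&(hsv[...,0]>50)&(hsv[...,0]<75)&(hsv[...,1]>100)&(Z>.2));rect(P[m],'held lid')
z=load('top0');P=cloud(z);Z=P[...,2];ok=z['d']>0;hsv=cv2.cvtColor(z['p'],cv2.COLOR_RGB2HSV)
for k in['orange_lane','blue_lane','green_lane']: lane(P,big(roi(P,k)&ok&(Z>.006)&(Z<.075)),hsv,'top '+k)
E
```

```text
green slope 14.93 yaw 2.59 edge slopes [-0.21  0.21] width 0.0998 top 0.0581 low -0.061228495594338364 cleat [-0.06611356 -0.05607734]
   seat by height [0.5159 0.3587 0.036 ]  by top edge(-68.5mm) [0.5027 0.3581 0.0325]
orange slope 14.95 yaw -3.31 edge slopes [-0.07  0.07] width 0.0995 top 0.067 low -0.06727959942818705 cleat [-0.06653823 -0.05680549]
   seat by height [0.6846 0.1332 0.036 ]  by top edge(-68.5mm) [0.6799 0.1334 0.0347]
held lid 7435 c [0.6096 0.3156] sz [0.0422 0.06  ] long-axis yaw -88.21 z 0.2505
top orange_lane slope 15.11 yaw -3.6 edge slopes [-0.03  0.05] width 0.0964 top 0.0656 low -0.0596933158508578 cleat [-0.06662161 -0.05676041]
   seat by height [0.6832 0.1332 0.036 ]  by top edge(-68.5mm) [0.6824 0.1332 0.0358]
top blue_lane slope 15.23 yaw 9.31 edge slopes [-0.03 -0.11] width 0.0988 top 0.0654 low -0.06317678023185926 cleat [-0.06687154 -0.0568873 ]
   seat by height [ 0.6734 -0.1166  0.036 ]  by top edge(-68.5mm) [ 0.672  -0.1168  0.0356]
top green_lane slope 14.94 yaw 2.95 edge slopes [ 1.56 -0.42] width 0.0973 top 0.0655 low -0.06360259824214234 cleat [-0.06818274 -0.05730209]
   seat by height [0.5159 0.3593 0.036 ]  by top edge(-68.5mm) [0.5134 0.3591 0.0353]
```

```bash
cat >> h.py <<'E'
def lanego(seat,yaw,u,z,psi,v=0):
    y=np.radians(yaw);go(seat[0]+u*np.cos(y)-v*np.sin(y),seat[1]+u*np.sin(y)+v*np.cos(y),z,psi)
SG=((.5157,.3590),2.6);SO=((.684,.1335),-3.4);SB=((.6734,-.1168),9.3)
E
python3 -c "
from h import *
lanego(*SG,-.001,.10,182.6)"
```

```text
t 6.30 p [0.6031 0.3176 0.2246] psi 181.82 gap 57.2 F [ 1.3  0.8 -1.7] -> delta [ 0.2175  0.1104  0.3114 -0.0272]
```

Call:
move_arm(deltas=[[0.02, 0.01, 0, 0, 50], [0.06, 0.03, 0.03, -0.02, 50], [0.11, 0.06, 0.08, -0.027, 50], [0.16, 0.085, 0.14, -0.027, 50], [0.2, 0.1, 0.2, -0.027, 50], [0.215, 0.11, 0.25, -0.027, 50], [0.2175, 0.11, 0.28, -0.027, 50], [0.2175, 0.11, 0.29, -0.027, 50]])

```text
t: 6.97
tcp_pos: [0.5107, 0.3547, 0.1075]
tool_rot: [-0.022, 1.0, -0.001, -0.003]
force: [0.8, 0.2, -1.5]
finger_gap: 0.672
```

Call:
move_arm(deltas=[[0, 0, 0, 0, 50], [0, 0, 0, 0, 50], [0, 0, 0, 0, 50], [0, 0, 0, 0, 50], [0, 0, 0, 0, 50], [0, 0, 0, 0, 50], [0, 0, 0, 0, 50], [0, 0, 0, 0, 50]], force=20)

```text
t: 7.63
tcp_pos: [0.5136, 0.3561, 0.1101]
tool_rot: [-0.022, 1.0, 0.0, 0.0]
force: [0.2, 0.0, -1.9]
finger_gap: 0.673
```

```bash
python3 -c "
from h import *
lanego(*SG,-.001,.072,182.6);lanego(*SG,-.005,.053,182.6)"
```

```text
t 7.63 p [0.5136 0.3561 0.1101] psi 182.5 gap 57.2 F [ 0.2  0.  -1.9] -> delta [-0.003   0.007   0.0954 -0.0034]
t 7.63 p [0.5136 0.3561 0.1101] psi 182.5 gap 57.2 F [ 0.2  0.  -1.9] -> delta [ 0.007   0.007   0.1429 -0.0034]
```

Call:
move_arm(deltas=[[-0.003, 0.007, 0.02, -0.003, 50], [-0.003, 0.007, 0.05, -0.003, 50], [-0.003, 0.007, 0.08, -0.003, 50], [-0.003, 0.007, 0.095, -0.003, 50], [-0.003, 0.007, 0.1, -0.003, 50], [-0.002, 0.007, 0.105, -0.003, 50], [-0.001, 0.007, 0.11, -0.003, 50], [0.001, 0.007, 0.115, -0.003, 50]])

```text
t: 8.3
tcp_pos: [0.5113, 0.3583, 0.0647]
tool_rot: [-0.023, 1.0, -0.001, -0.002]
force: [-6.5, -2.6, 9.9]
finger_gap: 0.674
```

```bash
python3 -c "
from h import *
snap('side','s1');lanego(*SG,-.005,.053,182.6)"
```

```text
t 8.35 p [0.5111 0.3583 0.0644] psi 182.61 gap 57.3 F [-5.4 -2.   6.8] -> delta [0.001  0.0013 0.0284 0.0003]
```

View pics/s1.png

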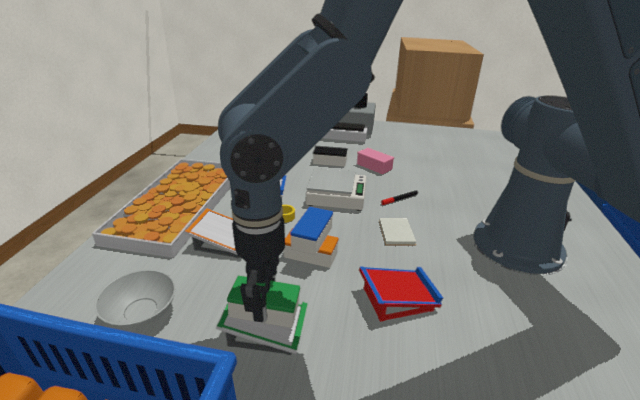

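Call:
move_arm(deltas=[[0, 0, 0.004, 0, 50], [0.001, 0, 0.008, 0, 50], [0.002, 0, 0.012, 0, 50], [0.003, 0, 0.016, 0, 50], [0.004, 0, 0.02, 0, 50], [0.005, 0, 0.023, 0, 50], [0.006, 0, 0.026, 0, 50], [0.006, 0, 0.028, 0, 50]])

```text
t: 9.02
tcp_pos: [0.5079, 0.3581, 0.0533]
tool_rot: [-0.023, 1.0, -0.001, -0.003]
force: [-7.0, -1.6, 8.3]
finger_gap: 0.677
```

```bash
python3 -c "
from h import *
snap('side','s2');lanego(*SG,-.007,.053,182.6)
im=cv2.imread('pics/s2.png')[240:360,190:350];cv2.imwrite('pics/s2c.png',cv2.resize(im,None,fx=4.5,fy=4.5,interpolation=cv2.INTER_CUBIC))"
```

```text
t 9.07 p [0.5078 0.358  0.0532] psi 182.62 gap 57.5 F [-6.8 -1.5  7.5] -> delta [-0.0022  0.0016  0.0004  0.0006]
```

View pics/s2c.png

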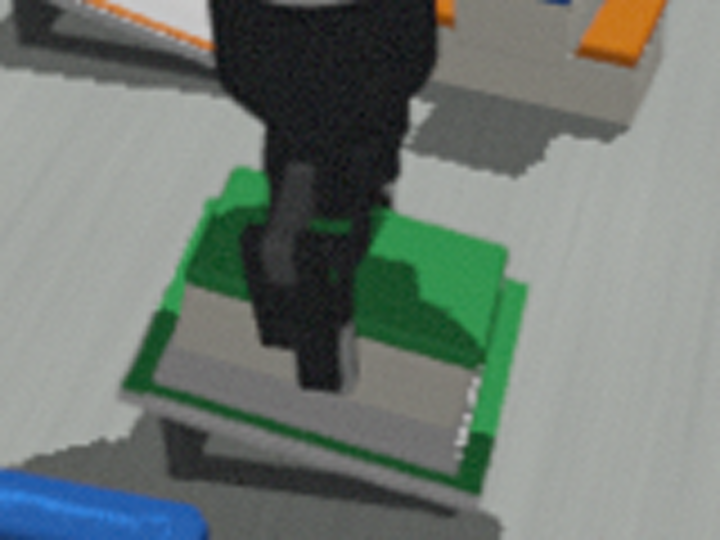

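Call:
move_arm(deltas=[[0.001, 0, 0, 0, 50], [0.003, 0.001, 0, 0, 50], [0.005, 0.001, 0.001, 0, 50], [0.007, 0.002, 0.001, 0, 50], [0.009, 0.002, 0.002, 0, 50], [0.01, 0.002, 0.002, 0, 50], [0.01, 0.002, 0.002, 0, 50], [0.01, 0.002, 0.002, 0, 50]])

```text
t: 9.73
tcp_pos: [0.5076, 0.3589, 0.0527]
tool_rot: [-0.023, 1.0, -0.0, 0.001]
force: [-1.1, -5.6, 5.2]
finger_gap: 0.673
```

```bash
python3 -c "
from h import *
lanego(*SG,-.007,.053,182.6)"
```

```text
t 9.73 p [0.5076 0.3589 0.0527] psi 182.58 gap 57.2 F [-1.1 -5.6  5.2] -> delta [-0.0029 -0.0005 -0.0009 -0.0007]
```

Call:
move_arm(deltas=[[0.001, 0, 0, 0, 50], [0.003, 0, 0, 0, 50], [0.005, 0, 0.0, 0, 50], [0.007, 0, 0.0, 0, 50], [0.009, 0, 0.0, 0, 50], [0.01, 0, 0.0, 0, 50], [0.01, 0, 0, 0, 50], [0.01, 0, 0, 0, 50]])

```text
t: 10.4
tcp_pos: [0.5047, 0.3599, 0.0521]
tool_rot: [-0.023, 1.0, 0.001, 0.002]
force: [4.1, -0.3, 0.8]
finger_gap: 0.675
```

```bash
python3 -c "
from h import *
snap('side','s3');lanego(*SG,-.007,.053,182.6)
im=cv2.imread('pics/s3.png')[240:360,190:350];cv2.imwrite('pics/s3c.png',cv2.resize(im,None,fx=4.5,fy=4.5,interpolation=cv2.INTER_CUBIC))"
```

```text
t 10.45 p [0.5047 0.3599 0.0521] psi 182.62 gap 57.1 F [ 6.  -0.9  0.3] -> delta [-0.0099 -0.0035 -0.0022  0.0006]
```

View pics/s3c.png

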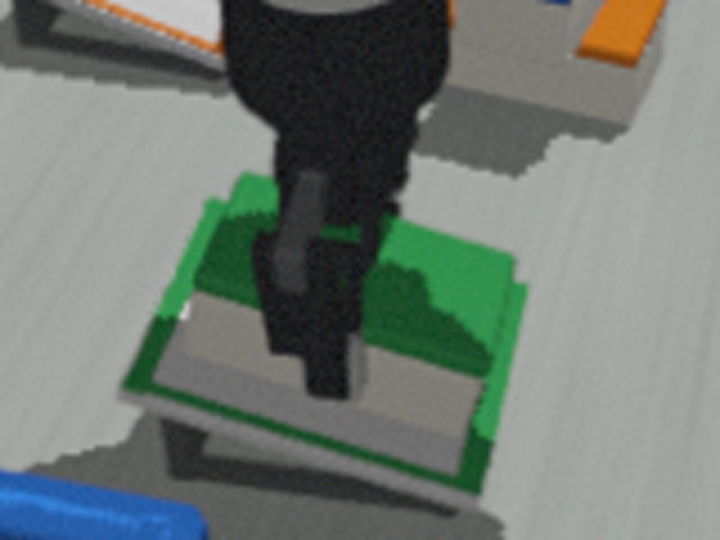

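Call:
move_arm(deltas=[[0.002, -0.001, 0, 0, 50], [0.004, -0.002, 0, 0, 50], [0.006, -0.003, 0.0, 0, 50], [0.008, -0.003, 0.0, 0, 50], [0.008, -0.003, 0.0, 0, 50], [0.008, -0.003, 0.0, 0, 50], [0.008, -0.003, 0, 0, 50], [0.008, -0.003, 0, 0, 50]])

```text
t: 11.12
tcp_pos: [0.5044, 0.3598, 0.0525]
tool_rot: [-0.023, 1.0, 0.002, 0.005]
force: [10.0, 1.4, -2.3]
finger_gap: 0.674
```

```bash
python3 -c "
from h import *
lanego(*SG,-.007,.053,182.6)"
```

```text
t 11.12 p [0.5044 0.3598 0.0525] psi 182.61 gap 57.3 F [10.   1.4 -2.3] -> delta [-0.0106 -0.0033 -0.0011  0.0004]
```

Call:
move_arm(deltas=[[-0.004, 0, 0, 0, 70], [-0.004, 0, 0, 0, 75], [-0.004, 0, 0, 0, 85], [-0.004, 0, 0, 0, 95], [-0.004, 0, -0.01, 0, 100], [-0.004, 0, -0.04, 0, 100], [-0.004, 0, -0.09, 0, 100], [-0.004, 0, -0.15, 0, 100]])

```text
t: 11.78
tcp_pos: [0.4998, 0.3574, 0.1121]
tool_rot: [-0.023, 1.0, -0.001, -0.002]
force: [0.8, -0.3, 0.1]
finger_gap: 1.005
```

Call:
move_arm(deltas=[[-0.02, -0.02, -0.06, 0.1, 100], [-0.02, -0.06, -0.12, 0.3, 100], [-0.02, -0.12, -0.15, 0.5, 100], [-0.03, -0.2, -0.16, 0.7, 100], [-0.04, -0.28, -0.17, 0.9, 100], [-0.04, -0.36, -0.17, 1, 100], [-0.04, -0.42, -0.17, 1, 100], [-0.04, -0.46, -0.17, 1, 100]])

```text
t: 12.45
tcp_pos: [0.5252, 0.1725, 0.1812]
tool_rot: [0.226, 0.974, -0.0, 0.0]
force: [0.0, 0.6, -0.1]
finger_gap: 0.999
```

```bash
python3 -c "
from h import *
snap('side','s4');go(.477,.136,.2,81)
im=cv2.imread('pics/s4.png')[240:360,190:350];cv2.imwrite('pics/s4c.png',cv2.resize(im,None,fx=4.5,fy=4.5,interpolation=cv2.INTER_CUBIC))"
```

```text
t 12.50 p [0.5254 0.1706 0.1811] psi 153.78 gap 85.1 F [ 0.  -1.7  0.1] -> delta [ 0.0703 -0.1311 -0.0473  2.5406]
```

View pics/s4c.png

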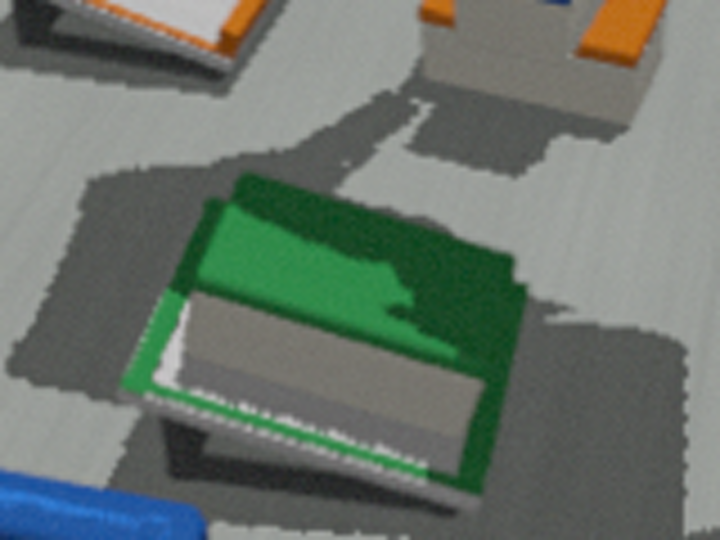

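Call:
move_arm(deltas=[[0.01, -0.01, -0.01, 0.1, 100], [0.02, -0.03, -0.01, 0.3, 100], [0.03, -0.06, -0.01, 0.5, 100], [0.05, -0.09, -0.01, 0.75, 100], [0.06, -0.11, -0.01, 0.95, 100], [0.07, -0.131, -0.01, 1, 100], [0.07, -0.131, -0.01, 1, 100], [0.07, -0.131, -0.01, 1, 100]])

```text
t: 13.17
tcp_pos: [0.4773, 0.1402, 0.1845]
tool_rot: [0.459, 0.889, 0.0, 0.0]
force: [-0.5, -0.2, 0.5]
finger_gap: 1.001
```

Call:
move_arm(deltas=[[0, 0, 0, 0.2, 100], [0, 0, 0, 0.45, 100], [0, 0, 0, 0.7, 100], [0, 0, 0, 0.95, 100], [0, 0, 0, 1, 100], [0, 0, 0, 1, 100], [0, 0, 0, 1, 100], [0, 0, 0, 1, 100]])

```text
t: 13.83
tcp_pos: [0.4774, 0.1402, 0.1839]
tool_rot: [0.664, 0.748, 0.0, 0.0]
force: [-0.7, -0.3, 0.3]
finger_gap: 1.001
```

Call:
move_arm(deltas=[[0, 0, 0, 0.2, 100], [0, 0, 0, 0.4, 100], [0, 0, 0, 0.5, 100], [0, 0, 0, 0.54, 100], [0, 0, 0, 0.54, 100], [0, 0, 0, 0.54, 100], [0, 0, 0, 0.54, 100], [0, 0, 0, 0.54, 100]])

```text
t: 14.5
tcp_pos: [0.4772, 0.14, 0.1839]
tool_rot: [0.759, 0.651, 0.0, 0.0]
force: [0.3, -0.1, 0.4]
finger_gap: 1.0
```

```bash
python3 -c "
from meas import *
snap('wrist','w3');go(.477,.136,.062,81)
z=load('w3');P=cloud(z);Z=P[...,2];ok=z['d']>0
hsv=cv2.cvtColor(z['p'],cv2.COLOR_RGB2HSV)
rect(P[big(ok&(Z>.08)&(Z<.1)&(hsv[...,0]>100)&(hsv[...,0]<125)&(hsv[...,1]>120))],'blue')
m=ok&(Z>.036)&(Z<.052)&(hsv[...,0]<20)&(hsv[...,1]>120);c=np.linalg.norm(P[...,:2]-[.48,.14],axis=2)<.08;rect(P[m&c],'orange')
"
```

```text
t 14.55 p [0.4772 0.14   0.1839] psi 81.21 gap 85.1 F [-0.1  0.1  0.1] -> delta [-0.01    0.0011  0.3048  0.0073]
blue 7717 c [0.4746 0.135 ] sz [0.1095 0.0571] long-axis yaw 80.54 z 0.0892
orange 2058 c [0.477  0.1387] sz [0.0574 0.109 ] long-axis yaw -8.01 z 0.0442
```

View pics/w3.png

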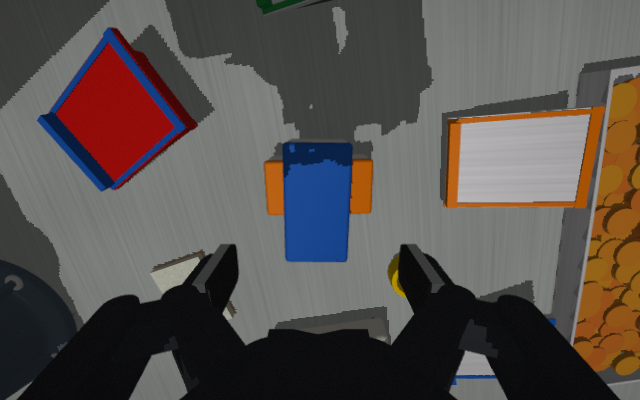

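Call:
move_arm(deltas=[[-0.003, -0.001, 0.03, 0.01, 100], [-0.006, -0.001, 0.08, 0.02, 100], [-0.011, -0.001, 0.14, 0.02, 100], [-0.011, -0.001, 0.2, 0.02, 100], [-0.011, -0.001, 0.25, 0.02, 100], [-0.011, -0.001, 0.28, 0.02, 100], [-0.011, -0.001, 0.3, 0.02, 100], [-0.011, -0.001, 0.304, 0.02, 100]])

```text
t: 15.22
tcp_pos: [0.4755, 0.1357, 0.061]
tool_rot: [0.763, 0.647, -0.001, -0.001]
force: [0.2, 0.2, 0.8]
finger_gap: 0.998
```

Call:
move_arm(deltas=[[0, 0, 0, 0, 60], [0, 0, 0, 0, 55], [0, 0, 0, 0, 50], [0, 0, 0, 0, 50], [0, 0, 0, 0, 50], [0, 0, 0, 0, 50], [0, 0, 0, 0, 50], [0, 0, 0, 0, 50]], force=30)

```text
t: 15.88
tcp_pos: [0.4766, 0.1358, 0.0632]
tool_rot: [0.763, 0.647, 0.001, 0.0]
force: [-0.9, 0.4, 5.8]
finger_gap: 0.67
```

Call:
move_arm(deltas=[[0, 0, -0.02, 0, 50], [0, 0, -0.06, 0, 50], [0, 0, -0.12, 0, 50], [0, 0, -0.18, 0, 50], [0, 0, -0.24, 0, 50], [0, 0, -0.29, 0, 50], [0, 0, -0.32, 0, 50], [0, 0, -0.34, 0, 50]])

```text
t: 16.55
tcp_pos: [0.4765, 0.1358, 0.2002]
tool_rot: [0.763, 0.647, 0.001, 0.001]
force: [-0.6, 0.2, -1.4]
finger_gap: 0.677
```

```bash
python3 -c "
from h import *
lanego(*SB,.09,.22,9.3)"
```

```text
t 16.55 p [0.4765 0.1358 0.2002] psi 80.61 gap 57.5 F [-0.6  0.2 -1.4] -> delta [-0.4706  0.8019 -0.0494  2.4892]
```

```bash
python3 -c "
from h import *
lanego(*SB,-.095,.22,9.3)"
```

```text
t 16.55 p [0.4765 0.1358 0.2002] psi 80.61 gap 57.5 F [-0.6  0.2 -1.4] -> delta [-0.6188  0.3638 -0.0494  2.4892]
```

Call:
move_arm(deltas=[[-0.02, 0.01, 0, 0.1, 50], [-0.08, 0.03, 0, 0.25, 50], [-0.16, 0.06, -0.01, 0.4, 50], [-0.24, 0.09, -0.02, 0.6, 50], [-0.32, 0.12, -0.03, 0.75, 50], [-0.4, 0.155, -0.04, 0.9, 50], [-0.46, 0.18, -0.05, 1, 50], [-0.5, 0.2, -0.05, 1, 50]])

```text
t: 17.22
tcp_pos: [0.5229, -0.0776, 0.2187]
tool_rot: [0.9, 0.436, 0.0, 0.001]
force: [-0.1, 0.8, -2.2]
finger_gap: 0.674
```

```bash
python3 -c "
from h import *
lanego(*SB,-.095,.22,9.3)"
```

```text
t 17.22 p [ 0.5229 -0.0776  0.2187] psi 51.73 gap 57.3 F [-0.1  0.8 -2.2] -> delta [-0.0193  0.1959 -0.0033  1.4811]
```

Call:
move_arm(deltas=[[0, 0.02, 0, 0.1, 50], [0, 0.05, 0, 0.25, 50], [-0.01, 0.09, 0, 0.45, 50], [-0.01, 0.13, 0, 0.65, 50], [-0.02, 0.16, 0, 0.85, 50], [-0.02, 0.18, 0, 1, 50], [-0.02, 0.195, 0, 1, 50], [-0.02, 0.195, 0, 1, 50]])

```text
t: 17.88
tcp_pos: [0.5793, -0.1297, 0.2177]
tool_rot: [0.979, 0.203, -0.0, -0.0]
force: [0.4, -0.5, -1.2]
finger_gap: 0.674
```

Call:
move_arm(deltas=[[0, 0, 0, 0.1, 50], [0, 0, 0, 0.25, 50], [0, 0, 0, 0.4, 50], [0, 0, 0, 0.47, 50], [0, 0, 0, 0.48, 50], [0, 0, 0, 0.48, 50], [0, 0, 0, 0.48, 50], [0, 0, 0, 0.48, 50]])

```text
t: 18.55
tcp_pos: [0.5786, -0.1287, 0.2183]
tool_rot: [0.996, 0.084, -0.0, -0.0]
force: [0.2, 0.6, -1.8]
finger_gap: 0.673
```

```bash
python3 -c "
from h import *
snap('wrist','w4');lanego(*SB,-.0,.11,9.3)"
```

```text
t 18.60 p [ 0.5787 -0.1288  0.2183] psi 9.61 gap 57.1 F [-0.6  0.4 -2.9] -> delta [0.2384 0.0099 0.2707 0.0108]
```

View pics/w4.png

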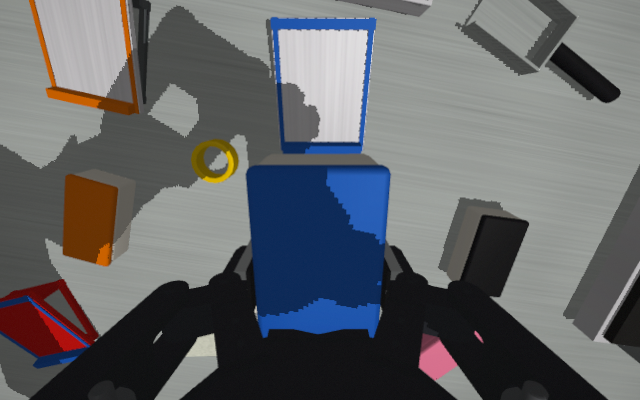

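```bash
python3 - <<'E'
from meas import *
z=load('w4');P=cloud(z);Z=P[...,2];ok=z['d']>0;hsv=cv2.cvtColor(z['p'],cv2.COLOR_RGB2HSV)
lane(P,big(roi(P,(262,10,385,153))&ok&(Z>.006)&(Z<.075)),hsv,'blue')
print(P[145,320],P[149,320],P[25,325])
c=lambda a,b,zr:big(roi(P,a)&ok&(Z>zr[0])&(Z<zr[1])&b)
rect(P[c((55,165,125,275),(hsv[...,0]<20)&(hsv[...,1]>120),(.036,.052))],'orange tub')
rect(P[c((450,205,535,305),hsv[...,2]<60,(.036,.052))],'black tub')
rect(P[c((185,130,245,190),hsv[...,1]>80,(.015,.035))],'tape')
E
```

```text
blue slope 14.87 yaw 8.9 edge slopes [-0.08  0.04] width 0.099 top 0.0605 low -0.06441640715274413 cleat [-0.07129018 -0.06210088]
   seat by height [ 0.6743 -0.1173  0.036 ]  by top edge(-68.5mm) [ 0.67   -0.118   0.0348]
[ 0.61451994 -0.12550345  0.03224735] [ 0.61004612 -0.12627373  0.03223524] [ 0.72966631 -0.11036906  0.05117027]
orange tub 4122 c [0.4775 0.1371] sz [0.0585 0.1092] long-axis yaw -7.6 z 0.0441
black tub 3436 c [ 0.5136 -0.3624] sz [0.1094 0.0596] long-axis yaw 1.17 z 0.0447
tape 807 c [ 0.5722 -0.0025] sz [0.05   0.0509] long-axis yaw -48.32 z 0.0227
```

```bash
sed -i 's/SB=.*/SB=((.674,-.117),9.1)/' h.py; python3 -c "
from h import *
lanego(*SB,-.001,.11,9.1)"
```

```text
t 18.60 p [ 0.5787 -0.1288  0.2183] psi 9.61 gap 57.1 F [-0.6  0.4 -2.9] -> delta [0.2373 0.0106 0.2707 0.0178]
```

Call:
move_arm(deltas=[[0.03, 0, 0, 0, 50], [0.08, 0.005, 0.03, 0.01, 50], [0.13, 0.01, 0.08, 0.018, 50], [0.18, 0.01, 0.14, 0.018, 50], [0.22, 0.01, 0.19, 0.018, 50], [0.236, 0.01, 0.24, 0.018, 50], [0.237, 0.01, 0.26, 0.018, 50], [0.237, 0.01, 0.27, 0.018, 50]])

```text
t: 19.27
tcp_pos: [0.6717, -0.1166, 0.108]
tool_rot: [0.997, 0.079, -0.002, -0.001]
force: [0.5, 0.1, -2.2]
finger_gap: 0.677
```

Call:
move_arm(deltas=[[0, 0, 0, 0, 50], [0, 0, 0, 0, 50], [0, 0, 0, 0, 50], [0, 0, 0, 0, 50], [0, 0, 0, 0, 50], [0, 0, 0, 0, 50], [0, 0, 0, 0, 50], [0, 0, 0, 0, 50]], force=20)

```text
t: 19.93
tcp_pos: [0.673, -0.1172, 0.1106]
tool_rot: [0.997, 0.079, 0.0, 0.0]
force: [-0.7, -0.5, -1.5]
finger_gap: 0.671
```

```bash
python3 -c "
from h import *
lanego(*SB,-.001,.072,9.1);lanego(*SB,-.005,.053,9.1)"
```

```text
t 19.93 p [ 0.673  -0.1172  0.1106] psi 9.04 gap 57.0 F [-0.7 -0.5 -1.5] -> delta [-0.     -0.0002  0.0965 -0.0021]
t 19.93 p [ 0.673  -0.1172  0.1106] psi 9.04 gap 57.0 F [-0.7 -0.5 -1.5] -> delta [-0.01   -0.0002  0.144  -0.0021]
```

Call:
move_arm(deltas=[[0, 0, 0.02, 0, 50], [0, 0, 0.05, 0, 50], [0, 0, 0.08, 0, 50], [0, 0, 0.095, 0, 50], [0, 0, 0.1, 0, 50], [-0.001, 0, 0.105, 0, 50], [-0.002, 0, 0.11, 0, 50], [-0.004, 0, 0.115, 0, 50]])

```text
t: 20.6
tcp_pos: [0.6702, -0.1169, 0.0658]
tool_rot: [0.997, 0.079, -0.001, -0.001]
force: [-6.2, 1.5, 10.5]
finger_gap: 0.675
```

Call:
move_arm(deltas=[[0, 0, 0.004, 0, 50], [-0.001, 0, 0.008, 0, 50], [-0.003, 0, 0.012, 0, 50], [-0.004, 0, 0.016, 0, 50], [-0.006, 0, 0.02, 0, 50], [-0.007, 0, 0.024, 0, 50], [-0.008, 0, 0.028, 0, 50], [-0.009, 0, 0.029, 0, 50]])

```text
t: 21.27
tcp_pos: [0.6665, -0.1174, 0.054]
tool_rot: [0.997, 0.079, -0.001, -0.001]
force: [-6.9, 1.7, 10.3]
finger_gap: 0.676
```

```bash
python3 -c "
from h import *
lanego(*SB,-.01,.053,9.1)"
```

```text
t 21.27 p [ 0.6665 -0.1174  0.054 ] psi 9.06 gap 57.4 F [-6.9  1.7 10.3] -> delta [-0.0063  0.0019  0.0025 -0.0013]
```

Call:
move_arm(deltas=[[-0.002, 0.001, 0.001, 0, 50], [-0.005, 0.002, 0.001, 0, 50], [-0.008, 0.002, 0.002, 0, 50], [-0.011, 0.002, 0.002, 0, 50], [-0.014, 0.002, 0.002, 0, 50], [-0.017, 0.002, 0.002, 0, 50], [-0.018, 0.002, 0.002, 0, 50], [-0.018, 0.002, 0.002, 0, 50]])

```text
t: 21.93
tcp_pos: [0.6651, -0.1196, 0.0535]
tool_rot: [0.997, 0.078, 0.005, 0.001]
force: [7.4, 4.4, 2.9]
finger_gap: 0.673
```

```bash
python3 -c "
from h import *
snap('side','s5');lanego(*SB,-.01,.053,9.1)
im=cv2.imread('pics/s5.png')[140:220,200:310];cv2.imwrite('pics/s5c.png',cv2.resize(im,None,fx=6,fy=6,interpolation=cv2.INTER_CUBIC))"
```

```text
t 21.98 p [ 0.6651 -0.1196  0.0534] psi 8.97 gap 57.3 F [6.7 4.9 2.8] -> delta [-0.0019 -0.0028  0.0011 -0.0046]
```

View pics/s5c.png

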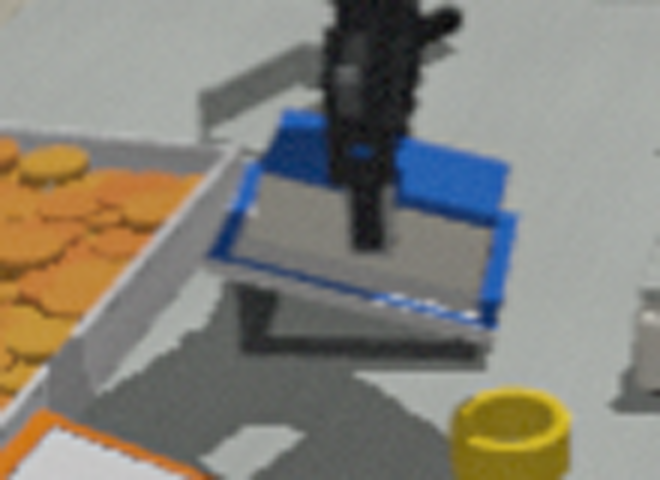

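Call:
move_arm(deltas=[[-0.002, -0.001, 0, 0, 50], [-0.004, -0.002, 0, 0, 50], [-0.006, -0.003, 0, 0, 50], [-0.008, -0.003, 0, 0, 50], [-0.01, -0.003, 0, 0, 50], [-0.01, -0.003, 0, 0, 50], [-0.01, -0.003, 0, 0, 50], [-0.01, -0.003, 0, 0, 50]])

```text
t: 22.65
tcp_pos: [0.6645, -0.1195, 0.0541]
tool_rot: [0.997, 0.078, 0.009, 0.002]
force: [11.0, 4.9, 1.2]
finger_gap: 0.673
```

```bash
python3 -c "
from h import *
lanego(*SB,-.01,.053,9.1)"
```

```text
t 22.65 p [ 0.6645 -0.1195  0.0541] psi 8.97 gap 57.2 F [11.   4.9  1.2] -> delta [-0.0006 -0.0025  0.0027 -0.0047]
```

Call:
move_arm(deltas=[[0, -0.002, 0, 0, 50], [0, -0.004, 0, 0, 50], [0, -0.006, 0, 0, 50], [0, -0.007, 0, 0, 50], [0, -0.008, 0, 0, 50], [0, -0.008, 0, 0, 50], [0, -0.008, 0, 0, 50], [0, -0.008, 0, 0, 50]])

```text
t: 23.32
tcp_pos: [0.6644, -0.1192, 0.0541]
tool_rot: [0.997, 0.079, 0.009, 0.004]
force: [11.0, -1.0, -0.6]
finger_gap: 0.673
```

```bash
python3 -c "
from h import *
lanego(*SB,-.01,.053,9.1)"
```

```text
t 23.32 p [ 0.6644 -0.1192  0.0541] psi 9.05 gap 57.2 F [11.  -1.  -0.6] -> delta [-0.0005 -0.0017  0.0029 -0.0016]
```

Good; lateral error ~0.7 mm. Release and lift.

Call:
move_arm(deltas=[[0.004, 0, 0, 0, 70], [0.004, 0, 0, 0, 75], [0.004, 0, 0, 0, 85], [0.004, 0, 0, 0, 95], [0.004, 0, -0.01, 0, 100], [0.004, 0, -0.04, 0, 100], [0.004, 0, -0.09, 0, 100], [0.004, 0, -0.15, 0, 100]])

```text
t: 23.98
tcp_pos: [0.6565, -0.1156, 0.1118]
tool_rot: [0.997, 0.079, -0.002, -0.001]
force: [0.8, 0.5, 0.4]
finger_gap: 1.001
```

```bash
python3 -c "
from h import *
go(.478,.1385,.18,-8)"
```

```text
t 23.98 p [ 0.6565 -0.1156  0.1118] psi 9.04 gap 85.0 F [0.8 0.5 0.4] -> delta [-0.3409 -0.6974 -0.1705  0.5948]
```

Call:
move_arm(deltas=[[-0.01, -0.01, -0.05, 0.05, 100], [-0.04, -0.06, -0.1, 0.15, 100], [-0.08, -0.15, -0.14, 0.25, 100], [-0.13, -0.24, -0.16, 0.35, 100], [-0.17, -0.33, -0.17, 0.45, 100], [-0.21, -0.42, -0.17, 0.55, 100], [-0.25, -0.51, -0.17, 0.595, 100], [-0.28, -0.58, -0.17, 0.595, 100]])

```text
t: 24.65
tcp_pos: [0.5082, 0.0976, 0.1811]
tool_rot: [0.998, -0.07, -0.0, -0.0]
force: [0.6, 0.3, -0.4]
finger_gap: 0.999
```

Call:
move_arm(deltas=[[-0.02, -0.05, 0, 0, 100], [-0.04, -0.09, 0, 0, 100], [-0.05, -0.11, 0, 0, 100], [-0.05, -0.117, 0, 0, 100], [-0.05, -0.117, 0, 0, 100], [-0.05, -0.117, 0, 0, 100], [-0.05, -0.117, 0, 0, 100], [-0.05, -0.117, 0, 0, 100]])

```text
t: 25.32
tcp_pos: [0.498, 0.1437, 0.1799]
tool_rot: [0.998, -0.071, 0.0, 0.0]
force: [-0.4, -0.1, 0.5]
finger_gap: 1.002
```

```bash
python3 -c "
from meas import *
snap('wrist','w5');go(.478,.1385,.0195,-7.8)
z=load('w5');P=cloud(z);Z=P[...,2];ok=z['d']>0
hsv=cv2.cvtColor(z['p'],cv2.COLOR_RGB2HSV)
m=ok&(Z>.036)&(Z<.052)&(hsv[...,0]<20)&(hsv[...,1]>120);c=np.linalg.norm(P[...,:2]-[.48,.14],axis=2)<.08;rect(P[m&c],'orange')
"
```

```text
t 25.37 p [0.4978 0.1438 0.1798] psi -8.09 gap 84.8 F [-0.6  0.4  0.4] -> delta [-0.0473  0.0201  0.4008 -0.0101]
orange 5583 c [0.4771 0.1383] sz [0.0577 0.1093] long-axis yaw -7.78 z 0.0442
```

View pics/w5.png

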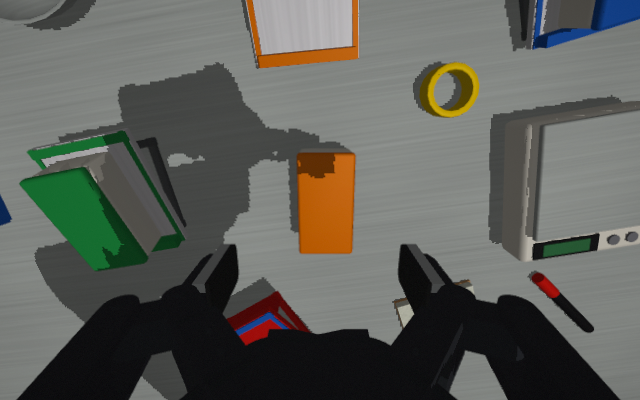

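Call:
move_arm(deltas=[[-0.01, 0.005, 0.02, -0.01, 100], [-0.03, 0.015, 0.07, -0.01, 100], [-0.047, 0.019, 0.14, -0.01, 100], [-0.047, 0.019, 0.22, -0.01, 100], [-0.047, 0.019, 0.29, -0.01, 100], [-0.047, 0.019, 0.35, -0.01, 100], [-0.047, 0.019, 0.385, -0.01, 100], [-0.047, 0.019, 0.398, -0.01, 100]])

```text
t: 26.03
tcp_pos: [0.4768, 0.1391, 0.0183]
tool_rot: [0.998, -0.068, -0.002, 0.0]
force: [-0.1, -0.1, -0.2]
finger_gap: 1.005
```

Call:
move_arm(deltas=[[0, 0, 0, 0, 100], [0, 0, 0, 0, 60], [0, 0, 0, 0, 50], [0, 0, 0, 0, 50], [0, 0, 0, 0, 50], [0, 0, 0, 0, 50], [0, 0, 0, 0, 50], [0, 0, 0, 0, 50]], force=30)

```text
t: 26.7
tcp_pos: [0.4787, 0.1397, 0.022]
tool_rot: [0.998, -0.067, 0.001, -0.0]
force: [-1.3, -2.1, 6.3]
finger_gap: 0.676
```

Call:
move_arm(deltas=[[0, 0, -0.02, 0, 50], [0, 0, -0.07, 0, 50], [0, 0, -0.14, 0, 50], [0, 0, -0.22, 0, 50], [0, 0, -0.3, 0, 50], [0, 0, -0.36, 0, 50], [0, 0, -0.39, 0, 50], [0, 0, -0.4, 0, 50]])

```text
t: 27.37
tcp_pos: [0.4787, 0.1401, 0.1835]
tool_rot: [0.998, -0.067, 0.003, -0.0]
force: [2.1, -0.2, -2.4]
finger_gap: 0.679
```

```bash
python3 -c "
from h import *
lanego(*SO,-.095,.19,-3.4)"
```

```text
t 27.37 p [0.4787 0.1401 0.1835] psi -7.7 gap 57.7 F [ 2.1 -0.2 -2.4] -> delta [ 0.274  -0.0346 -0.0161 -0.1502]
```

Call:
move_arm(deltas=[[0.02, 0, 0, -0.02, 50], [0.06, -0.01, 0, -0.05, 50], [0.11, -0.015, -0.01, -0.08, 50], [0.16, -0.02, -0.01, -0.11, 50], [0.21, -0.03, -0.015, -0.14, 50], [0.25, -0.034, -0.015, -0.15, 50], [0.27, -0.034, -0.015, -0.15, 50], [0.273, -0.034, -0.015, -0.15, 50]])

```text
t: 28.03
tcp_pos: [0.589, 0.1381, 0.185]
tool_rot: [1.0, -0.03, -0.001, 0.0]
force: [-0.6, -0.4, -2.2]
finger_gap: 0.672
```

Call:
move_arm(deltas=[[0, 0, 0, 0, 50], [0, 0, 0, 0, 50], [0, 0, 0, 0, 50], [0, 0, 0, 0, 50], [0, 0, 0, 0, 50], [0, 0, 0, 0, 50], [0, 0, 0, 0, 50], [0, 0, 0, 0, 50]])

```text
t: 28.7
tcp_pos: [0.5877, 0.1386, 0.1869]
tool_rot: [1.0, -0.03, 0.0, -0.0]
force: [0.1, 0.6, -2.4]
finger_gap: 0.672
```

```bash
python3 - <<'E'
from meas import *
snap('wrist','w6')
z=load('w6');P=cloud(z);Z=P[...,2];ok=z['d']>0;hsv=cv2.cvtColor(z['p'],cv2.COLOR_RGB2HSV)
c=np.linalg.norm(P[...,:2]-[.684,.1335],axis=2)<.1
lane(P,big(c&ok&(Z>.006)&(Z<.075)),hsv,'orange')
lanego(*SO,-.001,.11,-3.4)
E
```

```text
orange slope 14.93 yaw -3.34 edge slopes [ 0.1 -0.1] width 0.0991 top 0.0605 low -0.06407448908597711 cleat [-0.06725639 -0.06255215]
   seat by height [0.6847 0.1324 0.036 ]  by top edge(-68.5mm) [0.6807 0.1326 0.0349]
t 28.75 p [0.5878 0.1386 0.1868] psi -3.42 gap 57.1 F [ 1.2  0.1 -2.7] -> delta [ 0.2383 -0.0016  0.1921 -0.0007]
```

View pics/w6.png

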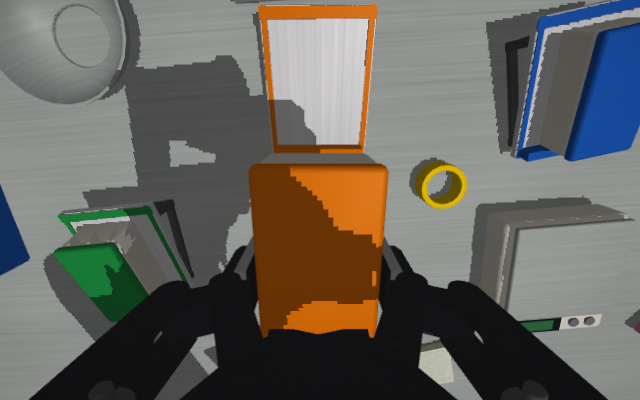

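Call:
move_arm(deltas=[[0.03, 0, 0, 0, 50], [0.08, 0, 0.02, 0, 50], [0.13, 0, 0.06, 0, 50], [0.18, 0, 0.1, 0, 50], [0.22, 0, 0.14, 0, 50], [0.236, 0, 0.17, 0, 50], [0.238, 0, 0.185, 0, 50], [0.238, 0, 0.19, 0, 50]])

```text
t: 29.42
tcp_pos: [0.6812, 0.1328, 0.1088]
tool_rot: [1.0, -0.03, -0.002, 0.0]
force: [-1.3, -0.3, -3.1]
finger_gap: 0.677
```

Call:
move_arm(deltas=[[0, 0, 0, 0, 50], [0, 0, 0, 0, 50], [0, 0, 0, 0, 50], [0, 0, 0, 0, 50], [0, 0, 0, 0, 50], [0, 0, 0, 0, 50], [0, 0, 0, 0, 50], [0, 0, 0, 0, 50]], force=20)

```text
t: 30.08
tcp_pos: [0.6829, 0.1329, 0.1109]
tool_rot: [1.0, -0.03, 0.0, -0.0]
force: [0.2, -0.2, -1.9]
finger_gap: 0.67
```

```bash
sed -i 's/SO=.*;SB/SO=((.684,.133),-3.4);SB/' h.py; python3 -c "
from h import *
lanego(*SO,-.001,.075,-3.4);lanego(*SO,-.005,.056,-3.4)"
```

```text
t 30.08 p [0.6829 0.1329 0.1109] psi -3.42 gap 57.0 F [ 0.2 -0.2 -1.9] -> delta [ 0.0003 -0.0004  0.0897 -0.0007]
t 30.08 p [0.6829 0.1329 0.1109] psi -3.42 gap 57.0 F [ 0.2 -0.2 -1.9] -> delta [-0.0097 -0.0004  0.1372 -0.0007]
```

Call:
move_arm(deltas=[[0, 0, 0.02, 0, 50], [0, 0, 0.05, 0, 50], [0, 0, 0.075, 0, 50], [0, 0, 0.09, 0, 50], [0, 0, 0.095, 0, 50], [-0.001, 0, 0.1, 0, 50], [-0.002, 0, 0.104, 0, 50], [-0.004, 0, 0.108, 0, 50]])

```text
t: 30.75
tcp_pos: [0.6798, 0.1329, 0.0689]
tool_rot: [1.0, -0.03, -0.002, 0.0]
force: [-7.1, -0.6, 10.7]
finger_gap: 0.675
```

Call:
move_arm(deltas=[[0, 0, 0.004, 0, 50], [-0.001, 0, 0.008, 0, 50], [-0.003, 0, 0.012, 0, 50], [-0.004, 0, 0.016, 0, 50], [-0.006, 0, 0.02, 0, 50], [-0.007, 0, 0.024, 0, 50], [-0.008, 0, 0.028, 0, 50], [-0.009, 0, 0.03, 0, 50]])

```text
t: 31.42
tcp_pos: [0.6756, 0.1331, 0.0565]
tool_rot: [1.0, -0.03, -0.002, 0.0]
force: [-6.7, -1.6, 8.7]
finger_gap: 0.677
```

```bash
python3 -c "
from h import *
lanego(*SO,-.01,.055,-3.4)"
```

```text
t 31.42 p [0.6756 0.1331 0.0565] psi -3.4 gap 57.5 F [-6.7 -1.6  8.7] -> delta [-0.004  -0.0009  0.0038 -0.0002]
```

Call:
move_arm(deltas=[[-0.002, 0, 0.001, 0, 50], [-0.005, 0, 0.001, 0, 50], [-0.008, 0, 0.002, 0, 50], [-0.011, 0, 0.002, 0, 50], [-0.014, 0, 0.002, 0, 50], [-0.017, 0, 0.002, 0, 50], [-0.018, 0, 0.002, 0, 50], [-0.018, 0, 0.002, 0, 50]])

```text
t: 32.08
tcp_pos: [0.6745, 0.1335, 0.0558]
tool_rot: [1.0, -0.03, 0.005, -0.0]
force: [6.4, -0.5, 1.0]
finger_gap: 0.678
```

Call:
move_arm(deltas=[[-0.002, 0, 0, 0, 50], [-0.004, 0, 0, 0, 50], [-0.006, 0, 0, 0, 50], [-0.008, 0, 0, 0, 50], [-0.01, 0, 0, 0, 50], [-0.01, 0, 0, 0, 50], [-0.01, 0, 0, 0, 50], [-0.01, 0, 0, 0, 50]])

```text
t: 32.75
tcp_pos: [0.674, 0.1335, 0.0565]
tool_rot: [1.0, -0.03, 0.009, -0.0]
force: [10.9, -0.4, -0.4]
finger_gap: 0.676
```

```bash
python3 -c "
from h import *
snap('side','s6');lanego(*SO,-.01,.055,-3.4)
im=cv2.imread('pics/s6.png')[180:270,160:290];cv2.imwrite('pics/s6c.png',cv2.resize(im,None,fx=6,fy=6,interpolation=cv2.INTER_CUBIC))"
```

```text
t 32.80 p [0.674  0.1335 0.0564] psi -3.38 gap 57.3 F [11.4 -0.4 -0.1] -> delta [-0.0001 -0.0002  0.0036  0.0006]
```

View pics/s6c.png

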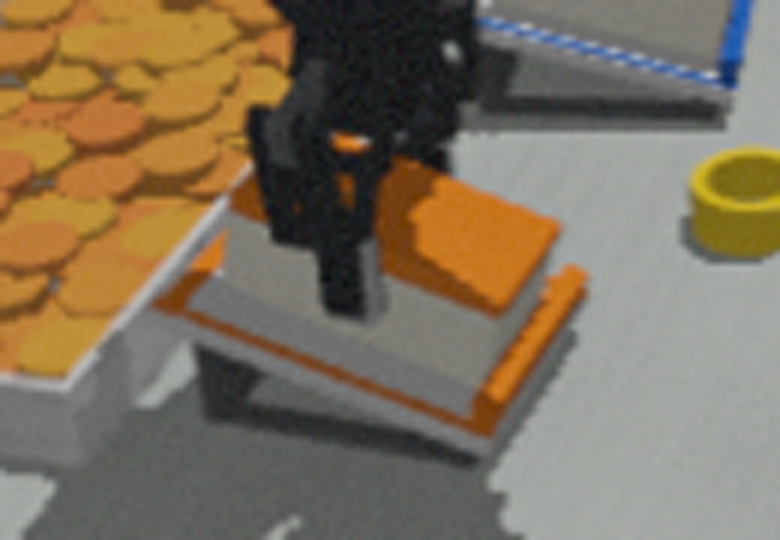

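Seated flat against the cleat. Release and check.

Call:
move_arm(deltas=[[0.004, 0, 0, 0, 70], [0.004, 0, 0, 0, 75], [0.004, 0, 0, 0, 85], [0.004, 0, 0, 0, 95], [0.004, 0, -0.01, 0, 100], [0.004, 0, -0.04, 0, 100], [0.004, 0, -0.09, 0, 100], [0.004, 0, -0.15, 0, 100]])

```text
t: 33.47
tcp_pos: [0.6668, 0.1338, 0.1146]
tool_rot: [1.0, -0.03, -0.002, 0.0]
force: [-0.0, 0.4, 0.3]
finger_gap: 0.998
```

```bash
python3 -c "
from h import *
go(.5145,-.3615,.2,1.5)"
```

```text
t 33.47 p [0.6668 0.1338 0.1146] psi -3.42 gap 84.8 F [-0.   0.4  0.3] -> delta [-0.3062  1.2587 -0.2134 -0.1717]
```

Call:
move_arm(deltas=[[-0.01, 0.01, -0.07, 0, 100], [-0.05, 0.06, -0.14, -0.03, 100], [-0.09, 0.15, -0.19, -0.06, 100], [-0.13, 0.25, -0.21, -0.1, 100], [-0.16, 0.35, -0.21, -0.15, 100], [-0.2, 0.45, -0.21, -0.17, 100], [-0.22, 0.55, -0.21, -0.17, 100], [-0.24, 0.65, -0.21, -0.17, 100]])

```text
t: 34.13
tcp_pos: [0.5565, -0.1172, 0.2003]
tool_rot: [1.0, 0.013, 0.001, 0.0]
force: [0.6, -0.5, -0.7]
finger_gap: 0.999
```

```bash
python3 -c "
from h import *
go(.5145,-.3615,.2,1.5)"
```

```text
t 34.13 p [ 0.5565 -0.1172  0.2003] psi 1.49 gap 84.9 F [ 0.6 -0.5 -0.7] -> delta [-1.209e-01  6.077e-01  6.000e-04 -3.000e-04]
```

Call:
move_arm(deltas=[[-0.02, 0.08, 0, 0, 100], [-0.04, 0.18, 0, 0, 100], [-0.06, 0.28, 0, 0, 100], [-0.08, 0.38, 0, 0, 100], [-0.1, 0.48, 0, 0, 100], [-0.12, 0.56, 0.02, 0, 100], [-0.12, 0.6, 0.04, 0, 100], [-0.12, 0.608, 0.05, 0, 100]])

```text
t: 34.8
tcp_pos: [0.5154, -0.3638, 0.1787]
tool_rot: [1.0, 0.011, 0.0, 0.001]
force: [0.4, 0.7, -0.2]
finger_gap: 0.996
```

Call:
move_arm(deltas=[[0, 0, 0, 0, 100], [0, 0, 0, 0, 100], [0, 0, 0, 0, 100], [0, 0, 0, 0, 100], [0, 0, 0, 0, 100], [0, 0, 0, 0, 100], [0, 0, 0, 0, 100], [0, 0, 0, 0, 100]])

```text
t: 35.47
tcp_pos: [0.5162, -0.36, 0.1789]
tool_rot: [1.0, 0.013, 0.0, 0.0]
force: [-0.5, -0.4, 0.1]
finger_gap: 1.0
```

```bash
python3 -c "
from meas import *
snap('wrist','w7');go(.5145,-.3615,.0195,1.5)
z=load('w7');P=cloud(z);Z=P[...,2];ok=z['d']>0
hsv=cv2.cvtColor(z['p'],cv2.COLOR_RGB2HSV)
m=ok&(Z>.036)&(Z<.052)&(hsv[...,2]<60);c=np.linalg.norm(P[...,:2]-[.514,-.361],axis=2)<.08;rect(P[big(m&c)],'black')
"
```

```text
t 35.52 p [ 0.5161 -0.3602  0.1788] psi 1.47 gap 84.7 F [ 0.2  0.1 -0.2] -> delta [-0.004   0.0032  0.3983 -0.0012]
black 5972 c [ 0.5134 -0.3632] sz [0.109 0.058] long-axis yaw 1.52 z 0.0442
```

View pics/w7.png

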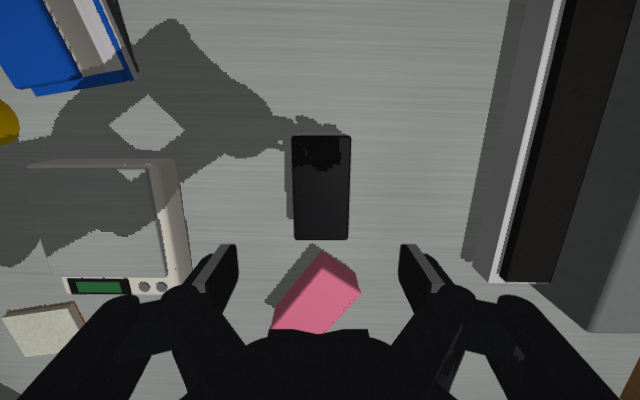

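Call:
move_arm(deltas=[[-0.002, 0.002, 0.02, 0, 100], [-0.004, 0.003, 0.07, 0, 100], [-0.004, 0.003, 0.14, 0, 100], [-0.004, 0.003, 0.22, 0, 100], [-0.004, 0.003, 0.29, 0, 100], [-0.004, 0.003, 0.35, 0, 100], [-0.004, 0.003, 0.385, 0, 100], [-0.004, 0.003, 0.397, 0, 100]])

```text
t: 36.18
tcp_pos: [0.5129, -0.3604, 0.0168]
tool_rot: [1.0, 0.012, -0.002, -0.002]
force: [-0.7, 0.4, -0.7]
finger_gap: 1.004
```

Call:
move_arm(deltas=[[0, 0, 0, 0, 100], [0, 0, 0, 0, 60], [0, 0, 0, 0, 50], [0, 0, 0, 0, 50], [0, 0, 0, 0, 50], [0, 0, 0, 0, 50], [0, 0, 0, 0, 50], [0, 0, 0, 0, 50]], force=40)

```text
t: 36.85
tcp_pos: [0.5155, -0.3629, 0.0218]
tool_rot: [1.0, 0.013, 0.001, 0.002]
force: [0.4, -1.3, 7.2]
finger_gap: 0.67
```

Call:
move_arm(deltas=[[0, 0, -0.02, 0, 50], [0, 0, -0.07, 0, 50], [0, 0, -0.14, 0, 50], [0, 0, -0.22, 0, 50], [0, 0, -0.3, 0, 50], [0, 0, -0.36, 0, 50], [0, 0, -0.38, 0, 50], [0, 0, -0.39, 0, 50]])

```text
t: 37.52
tcp_pos: [0.5147, -0.3616, 0.1775]
tool_rot: [1.0, 0.013, 0.001, 0.001]
force: [0.6, 0.5, -3.3]
finger_gap: 0.67
```

```bash
python3 -c "
from h import *
go(.40,-.135,.18,1.6)"
```

```text
t 37.52 p [ 0.5147 -0.3616  0.1775] psi 1.46 gap 56.9 F [ 0.6  0.5 -3.3] -> delta [-0.2722 -0.5736 -0.0062 -0.005 ]
```

Call:
move_arm(deltas=[[-0.02, -0.03, 0, 0, 50], [-0.05, -0.1, 0, 0, 50], [-0.09, -0.19, -0.01, 0, 50], [-0.13, -0.28, -0.01, 0, 50], [-0.18, -0.37, -0.01, 0, 50], [-0.22, -0.46, -0.01, 0, 50], [-0.25, -0.54, -0.01, 0, 50], [-0.27, -0.57, -0.01, 0, 50]])

```text
t: 38.18
tcp_pos: [0.3951, -0.1303, 0.178]
tool_rot: [1.0, 0.013, -0.005, -0.004]
force: [-0.4, 1.1, -3.8]
finger_gap: 0.674
```

Call:
move_arm(deltas=[[0, 0, 0, 0, 50], [0, 0, 0, 0, 50], [0, 0, 0, 0, 50], [0, 0, 0, 0, 50], [0, 0, 0, 0, 50], [0, 0, 0, 0, 50], [0, 0, 0, 0, 50], [0, 0, 0, 0, 50]])

```text
t: 38.85
tcp_pos: [0.4008, -0.1368, 0.1798]
tool_rot: [1.0, 0.012, 0.0, 0.0]
force: [-0.1, 0.4, -3.7]
finger_gap: 0.672
```

```bash
python3 - <<'E'
from meas import *
snap('wrist','w8')
for f in('w7','w8'):
    z=load(f);P=cloud(z);Z=P[...,2];ok=z['d']>0
    c=np.linalg.norm(P[...,:2]-[.475,-.133],axis=2)<.1
    rect(P[big(c&ok&(Z>.05)&(Z<.06))],'plate '+f)
go(.475,-.1335,.11,1.6)
E
```

```text
plate w7 13288 c [ 0.4723 -0.1347] sz [0.1201 0.1276] long-axis yaw -88.54 z 0.0541
plate w8 16618 c [ 0.4784 -0.1341] sz [0.1083 0.1263] long-axis yaw -88.64 z 0.0542
t 38.90 p [ 0.4007 -0.1367  0.1799] psi 1.42 gap 57.5 F [-0.3 -0.1 -2.9] -> delta [ 0.1858 -0.0033  0.1746 -0.0061]
```

View pics/w8.png

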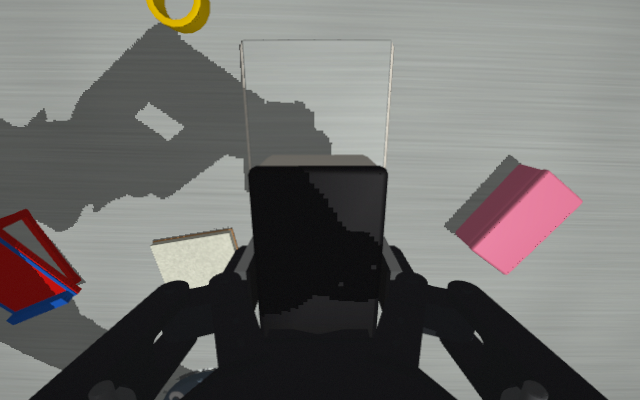

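Call:
move_arm(deltas=[[0.02, 0, 0, 0, 50], [0.06, -0.003, 0.02, -0.006, 50], [0.1, -0.005, 0.06, -0.006, 50], [0.14, -0.005, 0.1, -0.006, 50], [0.17, -0.005, 0.14, -0.006, 50], [0.183, -0.005, 0.17, -0.006, 50], [0.183, -0.005, 0.18, -0.006, 50], [0.183, -0.005, 0.18, -0.006, 50]])

```text
t: 39.57
tcp_pos: [0.4736, -0.1321, 0.1068]
tool_rot: [1.0, 0.014, -0.001, -0.001]
force: [-0.8, 0.1, -3.4]
finger_gap: 0.668
```

Call:
move_arm(deltas=[[0, 0, 0, 0, 50], [0, 0, 0, 0, 50], [0, 0, 0, 0, 50], [0, 0, 0, 0, 50], [0, 0, 0, 0, 50], [0, 0, 0, 0, 50], [0, 0, 0, 0, 50], [0, 0, 0, 0, 50]])

```text
t: 40.23
tcp_pos: [0.4738, -0.1326, 0.1081]
tool_rot: [1.0, 0.014, 0.0, 0.0]
force: [-0.1, -0.7, -3.5]
finger_gap: 0.676
```

```bash
python3 - <<'E'
from h import *
go(.474,-.134,.077,1.6)
E
```

```text
t 40.23 p [ 0.4738 -0.1326  0.1081] psi 1.62 gap 57.5 F [-0.1 -0.7 -3.5] -> delta [0.0004 0.0034 0.0777 0.0005]
```

Call:
move_arm(deltas=[[0, 0.003, 0.02, 0, 50], [0, 0.003, 0.04, 0, 50], [0, 0.003, 0.055, 0, 50], [0, 0.003, 0.065, 0, 50], [0, 0.003, 0.07, 0, 50], [0, 0.003, 0.075, 0, 50], [0, 0.003, 0.079, 0, 50], [0, 0.003, 0.081, 0, 50]])

```text
t: 40.9
tcp_pos: [0.4736, -0.1336, 0.0768]
tool_rot: [1.0, 0.014, -0.0, 0.0]
force: [-5.6, 2.2, 17.0]
finger_gap: 0.671
```

Call:
move_arm(deltas=[[0, 0, 0, 0, 50], [0, 0, 0.001, 0, 50], [0, 0, 0.002, 0, 50], [0, 0, 0.003, 0, 50], [0, 0, 0.003, 0, 50], [0, 0, 0.003, 0, 50], [0, 0, 0.003, 0, 50], [0, 0, 0.003, 0, 50]])

```text
t: 41.57
tcp_pos: [0.4736, -0.1336, 0.0768]
tool_rot: [1.0, 0.014, 0.0, 0.0]
force: [-5.0, 2.1, 18.0]
finger_gap: 0.674
```

```bash
python3 - <<'E'
from h import *
go(.474,-.134,.077,1.6)
E
```

```text
t 41.57 p [ 0.4736 -0.1336  0.0768] psi 1.64 gap 57.3 F [-5.   2.1 18. ] -> delta [ 0.001   0.001  -0.0006  0.0014]
```

Contact made; back the press off, release, rise, and clear away for the check.

Call:
move_arm(deltas=[[0, 0, -0.002, 0, 50], [0, 0, -0.005, 0, 50], [0, 0, -0.005, 0, 60], [0, 0, -0.005, 0, 75], [0, 0, -0.005, 0, 90], [0, 0, -0.005, 0, 100], [0, 0, -0.03, 0, 100], [0, 0, -0.09, 0, 100]])

```text
t: 42.23
tcp_pos: [0.4722, -0.133, 0.1088]
tool_rot: [1.0, 0.014, -0.003, -0.002]
force: [0.7, -0.9, -0.9]
finger_gap: 0.997
```

Call:
move_arm(deltas=[[0, 0, -0.06, 0, 100], [0, 0, -0.13, 0, 100], [0, 0.05, -0.2, 0, 100], [-0.02, 0.14, -0.24, 0, 100], [-0.04, 0.23, -0.26, 0, 100], [-0.06, 0.32, -0.28, 0, 100], [-0.08, 0.41, -0.29, 0, 100], [-0.1, 0.5, -0.29, 0, 100]])

```text
t: 42.9
tcp_pos: [0.4394, -0.3368, 0.2285]
tool_rot: [1.0, 0.014, 0.001, 0.001]
force: [0.6, -0.1, -0.2]
finger_gap: 1.0
```

Call:
move_arm(deltas=[[-0.02, 0.1, 0, 0, 100], [-0.04, 0.2, 0, 0, 100], [-0.1, 0.3, 0, 0, 100], [-0.16, 0.4, 0, 0, 100], [-0.22, 0.5, 0, 0, 100], [-0.28, 0.6, 0, 0, 100], [-0.3, 0.65, 0, 0, 100], [-0.3, 0.65, 0, 0, 100]])

```text
t: 43.57
tcp_pos: [0.3223, -0.6061, 0.227]
tool_rot: [1.0, 0.011, -0.0, 0.004]
force: [1.0, 0.2, 0.1]
finger_gap: 0.999
```

```bash
python3 - <<'E'
from meas import *
snap('top','top9');snap('side','s9')
z0=load('top0');P0=cloud(z0)
z=load('top9');P=cloud(z);Z=P[...,2];ok=z['d']>0;hsv=cv2.cvtColor(z['p'],cv2.COLOR_RGB2HSV)
rect(P[big(ok&(Z>.093)&(Z<.108)&(np.linalg.norm(P[...,:2]-[.475,-.133],axis=2)<.1))],'black lid')
rect(P[big(roi(P,'tape')&ok&(Z>.012)&(Z<.035))],'tape')
for n,(c,y),h in(('green',SG,(50,75)),('orange',SO,(0,20)),('blue',SB,(100,125))):
    m=big(ok&(np.linalg.norm(P[...,:2]-np.array(c),axis=2)<.1)&(Z>.05)&(Z<.12)&(hsv[...,0]>=h[0])&(hsv[...,0]<=h[1])&(hsv[...,1]>90))
    q=P[m];r=np.radians(y);d=np.array([np.cos(r),np.sin(r)])
    u=(q[:,:2]-c)@d;b=.036+u*np.tan(np.radians(15));hh=(q[:,2]-b)*np.cos(np.radians(15))
    q=q[(hh>.038)&(hh<.052)]
    A=np.c_[q[:,:2],np.ones(len(q))];s=np.linalg.lstsq(A,q[:,2],rcond=None)[0]
    X=np.array([d[0]*np.cos(.2618),d[1]*np.cos(.2618),np.sin(.2618)]);Y=np.array([-d[1],d[0],0]);N=np.cross(X,Y);o=np.array([*c,.036])
    uv=np.c_[(q-o)@X,(q-o)@Y];rr=cv2.minAreaRect(uv.astype(np.float32))
    print(n,len(q),'slope',np.degrees(np.arctan(np.hypot(*s[:2]))),'rect in lane frame',np.round(rr[0],4),np.round(rr[1],4),rr[2],'h',np.median((q-o)@N))
go(0,0,0,0)
E
```

```text
black lid 1413 c [ 0.4742 -0.1332] sz [0.1102 0.0592] long-axis yaw 2.02 z 0.1001
tape 199 c [5.744e-01 2.000e-04] sz [0.049  0.0496] long-axis yaw -1.57 z 0.0237
green 1311 slope 14.9592313462556 rect in lane frame [-0.0022  0.001 ] [0.1101 0.0582] 0.5041634440422058 h 0.04504687911422516
orange 1298 slope 15.288358910063968 rect in lane frame [-0.001   0.0009] [0.1089 0.056 ] 0.5270471572875977 h 0.04501337441685785
blue 1270 slope 15.145526669896206 rect in lane frame [-0.0015  0.0012] [0.1087 0.0573] 0.547626793384552 h 0.045042303147210985
t 43.67 p [ 0.3255 -0.5993  0.2263] psi 1.44 gap 84.7 F [-0.   0.6  0. ] -> delta [-0.7758 -1.5183  0.5657  0.0502]
```

View pics/top9.png

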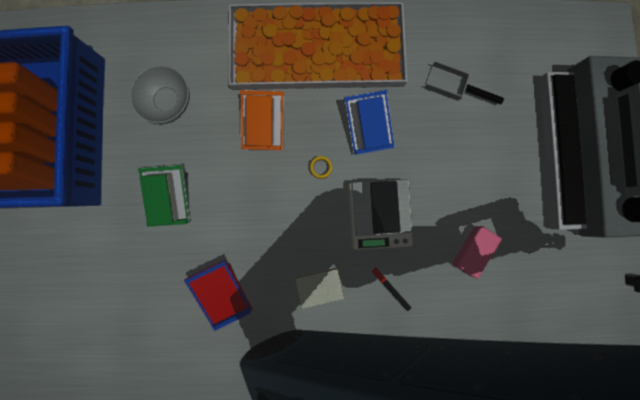

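View pics/s9.png

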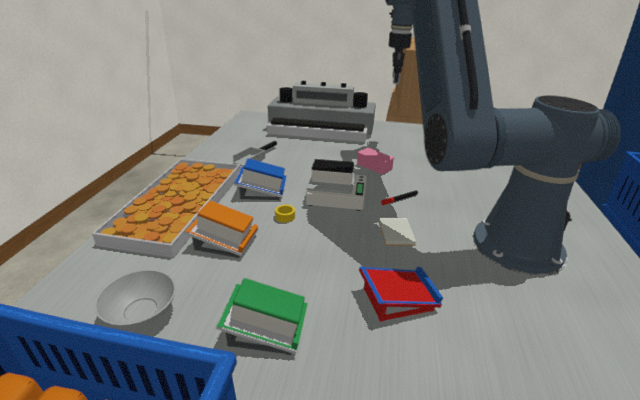

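```bash
python3 -c "
from h import *
print(manip.sign_off())"
```

```text
the job is handed in; nothing more can be done
None
```

I unstacked the tubs and handed the job in at about 43.7 s. Green, blue and orange are on their own lanes, and the black-lidded tub is on the scale.

The last top-camera check, taken with the arm clear of everything:

| Tub | Slope | Lengthwise offset from seat point | Sideways offset from middle line | Turn in lane |
|---|---|---|---|---|
| Green | 15.0° | −2.2 mm | 1.0 mm | 0.5° |
| Orange | 15.3° | −1.0 mm | 0.9 mm | 0.5° |
| Blue | 15.1° | −1.5 mm | 1.2 mm | 0.5° |

- **Cleats:** The seat point is 1.5 mm off the cleat, so these lengthwise offsets mean each tub rests against it, allowing for measuring error. Each tub also stopped against the cleat with 10–11 N as I pushed it down the lane, before I let go.
- **Black tub:** It lies level on the plate, about 1 mm from the centre, lid up.
- **Tape roll and look-alikes:** The tape roll measured in the same place as at the start. The pink tub and red lane were not touched.

**Disagreement:** The top and wrist cameras differed by 2–3 mm on some positions, so I averaged them and seated the tubs by contact. No check failed.

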